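Lever open a clock's snap back with the case knife

TASK

The clock lies face down in the case vice and needs its battery changed: take the case knife from the rack, slip its blade flat under the cover's lip at the notch, lever the snap-fit cover off its catch and swing it fully open. Then leave the knife lying flat on the bench top, and do not disturb the burnisher in the rack, the loupe or the gem dish.

Things in the scene. Friction and masses are not known exactly. Their poses are not given: they have to be found in the camera images.
- case_knife_mid (a point): Case knife, 70 g, in one of the rack's two slots: dark wood handle 100 x 24 mm, 12 mm thick,  three rivets, then a flat steel blade in the plane of the handle. Point: centre of the handle. Axes: x to the blade's end, y across the width, z across the thickness. It starts on its long edge (y upright); let go on that edge, leaning over 0.25 rad, it falls flat; both sides are alike
- knife_tip (a point): Middle of the knife blade's square end, 96 mm from the handle's centre along the knife's x; same axes. The blade is 40 mm long, 16 mm wide, 2 mm thick (1.5 mm over the last 4 mm), behind it a 6 mm brass bolster
- clock: Round steel clock case 108 mm across, face down and fixed in a low steel case vice (92 x 150 mm, 22 mm high, its screw toward -y, four pins 44 mm high). Origin: on the bench under its centre. Notch at its -x side, hinge at its +x side; nothing stands in front of the notch, where a small thumb ledge stands out 4 mm
- notch (a point): Fixed point on the clock: middle of the outer edge of the flat thumb ledge (34 mm wide, top 52 mm above the bench). Axes: x level, inward to the hinge, z up. The notch is a gap 30 mm wide and 4 mm high between the ledge and the cover's plate. The ledge stands out 9 mm beyond the cover, so a blade can rest on it; a blade slid in along x stops on the inner ring 22 mm from this point
- lip (a point): On the cover, moving with it: middle of its edge over the notch, at the underside of the plate; when shut 9 mm inward of and 4 mm above the notch point; 104 mm from the hinge axis. The cover is a slightly domed steel disc 98 mm across with a 4 mm skirt below its plate; its top is 64 mm above the bench when shut
- cover_hinge (a point): Middle of the cover's hinge axis, 112.5 mm inward of the notch point and 3.6 mm above it; the axis lies along the clock's y
- cover (a joint): Angle of the cover, rad: 0 shut, 1.95 fully open, at its stop, leaning back past upright. Snap fit: it takes about 15 N at the lip to start it; from about 0.04 rad it pops off the catch and, if let go, rests ajar at 0.08 rad. Beyond that it is free and light (90 g): let go below 1.4 rad it falls back, above 1.7 rad it falls open
- rack: Low wooden rack fixed on the bench, 96 x 128 mm. Origin: centre of its underside. Two slots along its x, 14 mm wide, at y = +32 and -32 mm, in two cross bars 34 mm high, 12 mm thick, at x = +40 and -40 mm. A tool stands on edge in each, blade toward +x, handle's centre 30 mm and its top 42 mm above the bench. Between the bars the handles are free down to the 8 mm floor
- burnisher_mid (a point): Burnisher in the other slot: the same handle, but a round polished rod with an oval end, 9 mm, in place of the flat blade. Point: centre of the handle. Must stay where it is
- gem_dish: Small white dish of stones, 35 mm across, 11 mm high, behind the clock to the left. Origin: centre of its underside. Must stay where it is
- loupe: Folding loupe, 66 x 40 x 12 mm, to the right in front of the clock. Origin: centre of its underside. Must stay where it is
Mind the look-alikes: they are no part of the job. There is more than one size of the rack; the one meant has the size given above.

How it is judged:
By the outcome, as a careful person would: the job done as asked, in the order asked, and still so for the second after the job is handed in, with the robot touching nothing.
It also fails if it takes over 58 s, if anything falls off the work surface, if the arm or the gripper's body presses on something with over 40 N, if the wrist force passes 120 N, or if a joint passes its speed limit or range.

ROBOT

A 6-joint arm with a two-finger parallel gripper is mounted at the origin on the work surface; the furniture and walls round the work are solid. World frame = base frame: x ahead of the robot, y to its left, z up, the work surface at z = 0. Lengths are in m, angles in rad, forces in N, time in s.
With the tool pointing down it reaches from about 0.375 to 0.9 m from the base axis. Payload 3.1 kg.
Tool frame: the origin (TCP) lies midway between the tips of the shut fingers; the grasp point (between the pads) lies 19 mm behind it (manip.hold_point_z is the distance from the TCP to the grasp point, in m); x points along the fingers, y is the direction in which the jaws open and shut, and the axes are right-handed (so a half turn about x gives the same grasp; the last joint's range is limited). The gripper opens to 85 mm and grips with 20 to 120 N. Pads are 22 mm wide; open, the fingers measure 114 mm over their backs; the gripper's body (76 mm by 85 mm) begins 54 mm behind the grasp point. The pads swing forward as they close: fully open they stand 13 mm farther back than shut.
Start: joints at [-1.478, 0.527, 1.433, -0, 1.181, -0.178], TCP at [0.168, -0.602, 0.199] pointing down, gripper open.
Joint ranges: [-3.08, 3.08], [-0.75, 2.2], [0.22, 2.44], [-1.43, 4.57], [0, 2.65], [-2.85, 2.85]. Speed limits (rad/s): [2.79, 2.79, 3.14, 3.14, 3.14, 3.14].

INTERFACE

Orientations are given as a unit quaternion [x, y, z, w].
In Python, from station import manip, snapshot gives the robot as it stands.
- The arm moves only by the tool play_rows, never from a script. Its argument "series" is a list of rows, each a list of 4 numbers: the shift along the tool's x, y, z in m, then the turn about the tool's x in degrees. In form: [[tx, ty, tz, spin], ...]. A call has 1 to 20 rows; each row is the pose to reach, as a shift and turn from the pose measured when the call began, along the tool's axes at that moment; what a row does not reach only later rows make up. A row lasts 1/10 s, in which the tool goes at most 50 mm and 8.59 degrees, less where a joint would pass 70% of its speed; a pose out of reach is approached as far as the arm can. A call with a gripper value outside its range is refused whole. "claw" is the opening in per cent of the stroke, from 0 (shut) to 100 (fully open), set as the call begins (left out, the last holds). The fingers move at their own pace and stop on an object; "force" is the grip in N (left out, the last holds). Time passes only in rows, so rows that repeat a pose let the fingers close. It gives the time, the measured TCP pose, the force and the opening at its end, in the units of the state.
- manip.sense(): the state, without advancing time (a new reading comes with each control period).
- snapshot(name): name is "scene" or "side" or "wrist"; returns a dict with "image" (480x640x3 uint8, blue, green, red), "depth" (480x640 float32, m along the optical axis (not along the pixel's ray), 0 where there is no reading), "fov_y" (degrees; the focal length in pixels is half the picture's height over the tangent of half this angle, whatever the lens; pixels are square), "cx", "cy" (the principal point, pixels), "R" (3x3) and "t" (3): a world point X has camera coordinates R X + t. Camera axes: x right, y down, z forward; pixel columns grow to the right and rows downward; lengths in m; the calibration is good to about 2 mm. A picture is of the moment at which its call begins.
- manip.sign_off(): hands the job in, once; it reports no verdict.
The state is a dict: "t": time; "q": joint angles; "qd": joint speeds; "tau": joint torques, N m; "tcp_pos": TCP position; "tool_rot": TCP orientation; "force": force on the tool from outside, world axes, zero at the start; "ft_torque": the same for the moment, N m; "finger_gap": opening from 0.0 (shut) to 1.0 (fully open).
Only numpy, scipy, OpenCV 4.12 (cv2) and the standard library are available. Lean on these libraries where they do the work, as an engineer would, in place of code of your own. Each camera call takes 0.05 s, during which the arm holds its last target.

## Working session

There is one attempt and no reset: what is moved stays moved. The work goes in short steps, Python scripts to look and compute and a tool call to move; the robot and the scene stay as the last step left them, time stands still between calls to the robot, and variables do not carry over. Pictures are saved under pics/ and viewed, and the job is handed in when it is done.

Besides the shell and the picture viewer there is one more tool, called as name(argument=value, ...) on one line, values as JSON. play_rows: Moves the arm, as the interface text tells. Its arguments: {"type":"object","properties":{"series":{"type":"array","items":{"type":"array","items":{"type":"number"}}},"claw":{"type":"number"},"force":{"type":"number"}},"required":["series"]}

```bash
ls -la; mkdir -p pics; cat > h.py <<'E'
import numpy as np, cv2
from station import manip, snapshot
def save(s,n): cv2.imwrite('pics/'+n,s['image'])
def K(s):
    f=240/np.tan(np.radians(s['fov_y'])/2); return f,s['cx'],s['cy']
def ray(s,u,v):
    f,cx,cy=K(s); d=np.array([(u-cx)/f,(v-cy)/f,1.]); R=np.array(s['R']); return -R.T@np.array(s['t']), R.T@d
def onz(s,u,v,z):
    o,d=ray(s,u,v); return o+d*(z-o[2])/d[2]
def dep(s,u,v):
    o,d=ray(s,u,v); return o+d*s['depth'][int(v),int(u)]
def proj(s,X):
    f,cx,cy=K(s); c=np.array(s['R'])@np.asarray(X)+np.array(s['t']); return c[0]/c[2]*f+cx,c[1]/c[2]*f+cy
def cloud(s):
    f,cx,cy=K(s); v,u=np.mgrid[:480,:640]; D=s['depth']
    P=np.stack([(u-cx)/f*D,(v-cy)/f*D,D],-1)-np.array(s['t']); return P@np.array(s['R'])
E
python3 - <<'E'
from h import *
import pickle
for n in ['scene','side','wrist']:
    s=snapshot(n); save(s,n+'0.png'); pickle.dump(s,open(n+'0.pkl','wb')); print(n,s['fov_y'],s['cx'],s['cy'],-np.array(s['R']).T@s['t'])
print(manip.sense(), manip.hold_point_z)
E
```

```text
total 12
drwxr-xr-x  3 agent agent 4096 Dec  7 05:52 .
drwxr-xr-x 23 root  root  4096 Dec  7 05:52 ..
drwxr-xr-x  2 agent agent 4096 Dec  7 05:52 pics
scene 49.514423652172624 308.62242053924996 249.09879066066273 [0.26933428 0.47642243 0.94506813]
side 53.68528687888237 318.1201321341781 235.90528304542707 [ 0.38939466 -0.66583536  0.64610144]
wrist 66.04434966763075 313.73496662555533 240.7660504462209 [ 0.24873517 -0.57841087  0.37406428]
{'t': 0.15, 'q': array([-1.47745787e+00,  5.28280133e-01,  1.43361008e+00, -2.36691691e-06,
        1.18137818e+00, -1.78503419e-01]), 'qd': array([ 8.38906976e-05, -1.01566975e-03, -6.16152332e-03, -1.05891089e-03,
       -1.00468058e-03, -1.25050007e-03]), 'tau': array([ 9.73303540e-04, -4.42745161e+01, -1.78275329e+01, -2.04905323e-04,
        5.61841895e-03,  6.88825679e-06]), 'tcp_pos': array([ 0.16778551, -0.6014387 ,  0.19864088]), 'tool_rot': array([ 0.70060927,  0.0964072 , -0.70056037,  0.09522328]), 'force': array([ 0.18761876, -0.37897058, -0.46049786]), 'ft_torque': array([-0.01450629, -0.03467386,  0.0328032 ]), 'finger_gap': 0.9974244763901613} 0.0187
```

View pics/scene0.png

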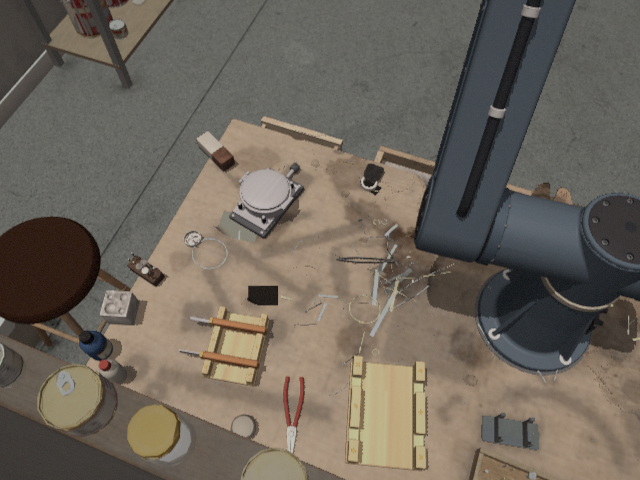

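View pics/side0.png

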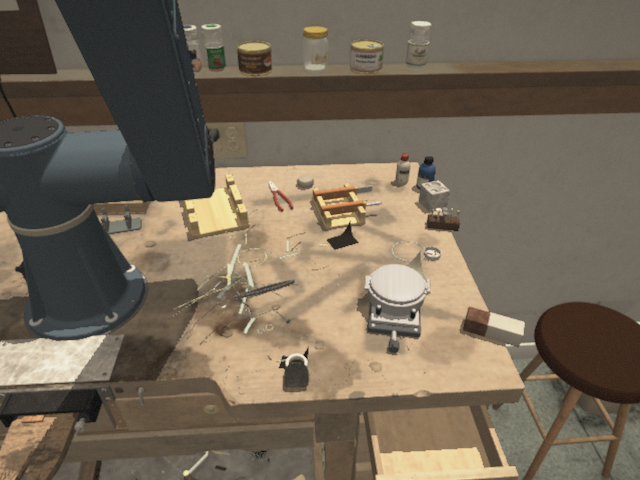

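View pics/wrist0.png

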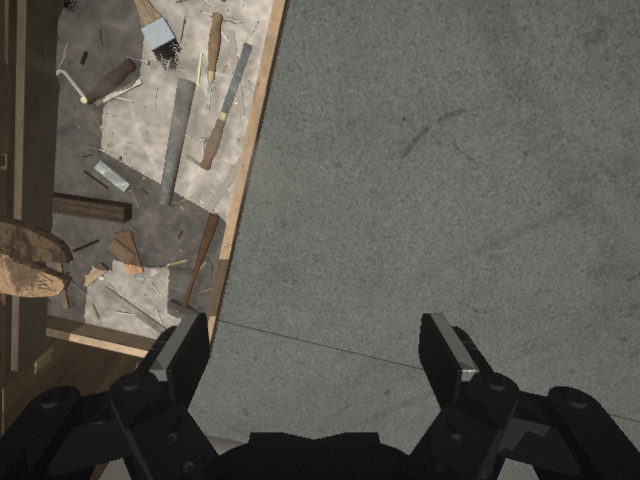

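```bash
python3 - <<'E'
from h import *
import pickle
s=pickle.load(open('scene0.pkl','rb')); d=pickle.load(open('side0.pkl','rb'))
a=cv2.resize(s['image'][295:395,170:290],(720,600),interpolation=cv2.INTER_CUBIC)
cv2.imwrite('pics/z1.png',a)
cv2.imwrite('pics/z2.png',cv2.resize(s['image'][150:250,210:330],(720,600),interpolation=cv2.INTER_CUBIC))
cv2.imwrite('pics/z3.png',cv2.resize(d['image'][255:355,340:460],(720,600),interpolation=cv2.INTER_CUBIC))
cv2.imwrite('pics/z4.png',cv2.resize(d['image'][170:250,300:400],(750,600),interpolation=cv2.INTER_CUBIC))
P=cloud(s)
for n,(u,v) in dict(coverc=(265,192),rk1=(235,325),rk2=(230,358),dish=(193,239),loupe=(372,178),black=(262,295),bigrack=(390,410)).items(): print(n,P[v,u].round(4))
E
```

```text
coverc [ 0.5712 -0.0423  0.0635]
rk1 [0.5138 0.2303 0.0399]
rk2 [0.4952 0.2899 0.0432]
dish [0.683  0.0837 0.0054]
loupe [ 0.3859 -0.1898  0.0131]
black [ 0.5019  0.1437 -0.0017]
bigrack [0.2035 0.2648 0.0084]
```

View pics/z1.png

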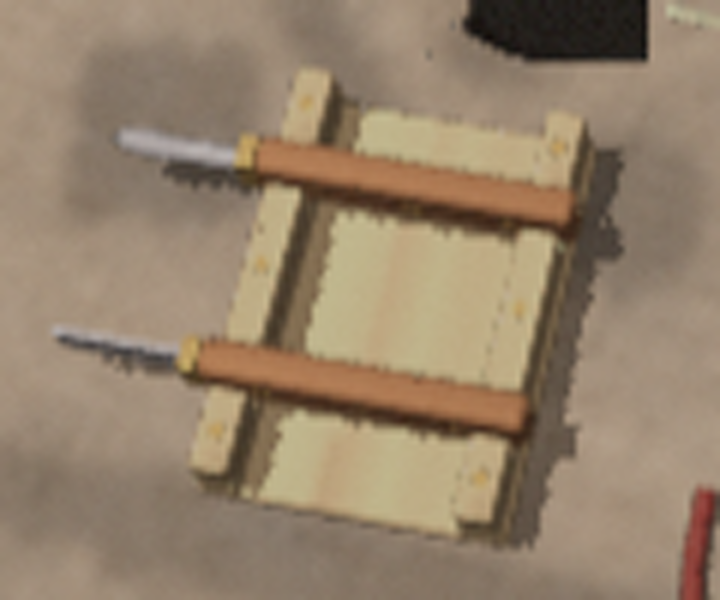

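View pics/z2.png

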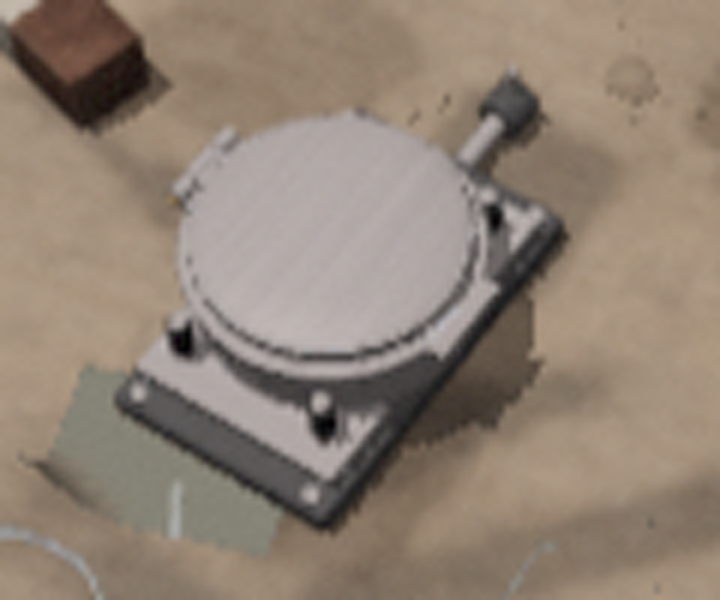

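View pics/z3.png

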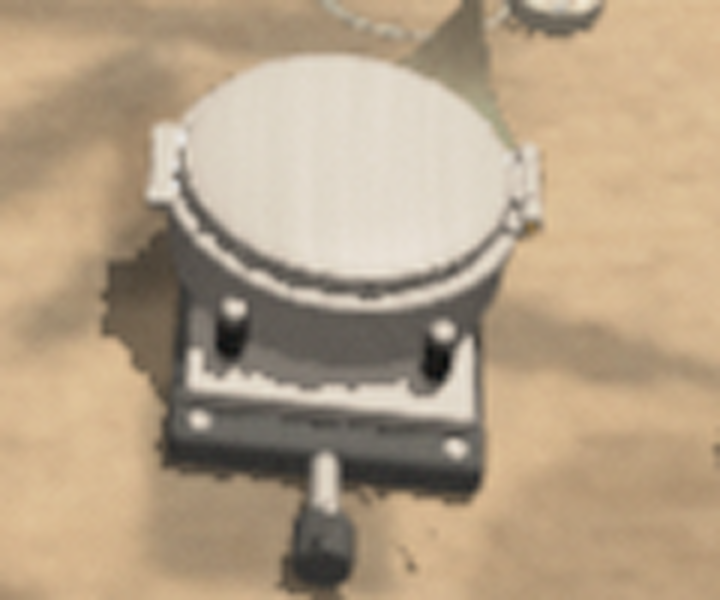

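View pics/z4.png

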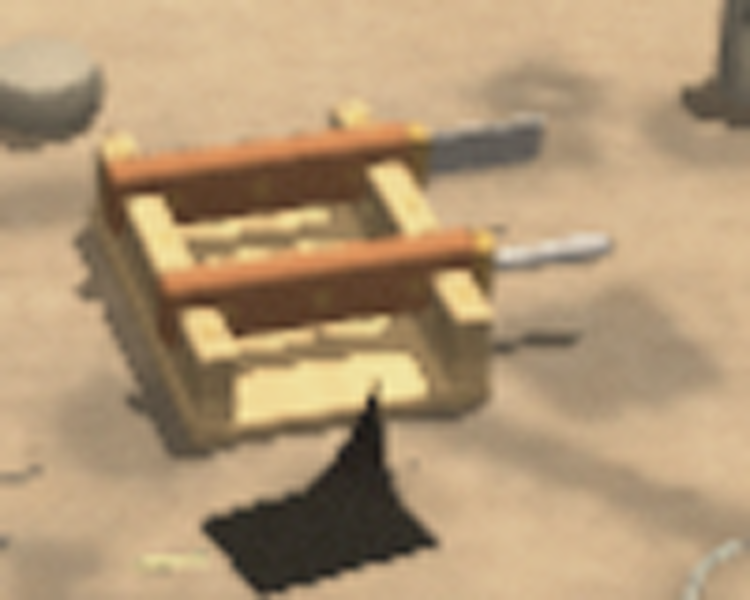

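```bash
python3 - <<'E'
from h import *
import pickle
for nm in ['scene','side']:
    s=pickle.load(open(nm+'0.pkl','rb')); P=cloud(s)
    hsv=cv2.cvtColor(s['image'],cv2.COLOR_BGR2HSV)
    m=(hsv[...,0]<14)&(hsv[...,1]>110)&(hsv[...,2]>120)&(P[...,2]>0.034)&(P[...,2]<0.05)&(P[...,0]>.4)&(P[...,0]<.62)&(P[...,1]>.15)&(P[...,1]<.36)
    n,l,st,c=cv2.connectedComponentsWithStats(m.astype(np.uint8))
    for i in range(1,n):
        if st[i,4]<60: continue
        vu=np.argwhere(l==i)
        Q=np.array([onz(s,u,v,0.042)[:2] for v,u in vu])
        r=cv2.minAreaRect((Q*1000).astype(np.float32)); dd=Q-Q.mean(0); w=np.linalg.svd(dd)[2][0]; w*=np.sign(w[0])
        t=dd@w
        print(nm,st[i],'mean',Q.mean(0).round(4),'mid',(Q.mean(0)+w*(t.max()+t.min())/2).round(4),'ang',np.arctan2(w[1],w[0]),'rect',r, 'z',np.median(P[l==i][:,2]))
    # cover top
    m=(P[...,2]>0.0595)&(P[...,2]<0.07)&(abs(P[...,0]-.57)<.09)&(abs(P[...,1]+.04)<.09)
    q=P[m]; r=cv2.minEnclosingCircle((q[:,:2]*1000).astype(np.float32)); print(nm,'cover',len(q),r)
    m=(P[...,2]>0.047)&(P[...,2]<0.0575)&(abs(P[...,0]-.57)<.09)&(abs(P[...,1]+.04)<.09); q=P[m]
    c=np.array([r[0][0],r[0][1]])/1000
    e=q[:,:2]-c; R=np.hypot(*e.T); 
    far=R>.0555
    for a,rr,z in sorted(zip(np.degrees(np.arctan2(e[far,1],e[far,0])).round(),R[far].round(4),q[far,2].round(4))): print((a,float(rr),float(z)),end=' ')
    print()
E
```

```text
scene [213 318  53  14 284] mean [0.5078 0.2283] mid [0.5072 0.2282] ang 0.19132141411215256 rect ((507.2075500488281, 227.96922302246094), (97.00956726074219, 10.690055847167969), 11.09330940246582) z 0.041357671626633785
scene [203 352  55  15 318] mean [0.495  0.2907] mid [0.4952 0.2908] ang 0.1917332195862623 rect ((495.245361328125, 290.576904296875), (97.00621795654297, 10.645971298217773), 10.992895126342773) z 0.04141242330984165
scene cover 1292 ((580.5823974609375, -52.3337287902832), 52.997833251953125)
(np.float64(-180.0), 0.0595, 0.0505) (np.float64(-179.0), 0.0614, 0.0505) (np.float64(-178.0), 0.0634, 0.0508) (np.float64(-178.0), 0.0634, 0.0542) (np.float64(-177.0), 0.0562, 0.0521) (np.float64(-176.0), 0.0582, 0.0488) (np.float64(-176.0), 0.0603, 0.0495) (np.float64(-176.0), 0.0605, 0.0535) (np.float64(-175.0), 0.0577, 0.05) (np.float64(-174.0), 0.0575, 0.0523) (np.float64(-172.0), 0.0571, 0.0534) (np.float64(-170.0), 0.0565, 0.053) (np.float64(-167.0), 0.0561, 0.0535) (np.float64(-156.0), 0.0573, 0.0517) (np.float64(-150.0), 0.0557, 0.05) (np.float64(-149.0), 0.0559, 0
[... 5326 characters left out ...]
171.0), 0.061, 0.053) (np.float64(172.0), 0.0557, 0.0542) (np.float64(172.0), 0.0575, 0.0539) (np.float64(173.0), 0.0556, 0.0525) (np.float64(173.0), 0.0574, 0.0529) (np.float64(173.0), 0.0592, 0.0528) (np.float64(173.0), 0.0593, 0.0547) (np.float64(173.0), 0.061, 0.0527) (np.float64(175.0), 0.063, 0.0542) (np.float64(176.0), 0.0559, 0.0533) (np.float64(176.0), 0.0631, 0.0534) (np.float64(177.0), 0.0578, 0.0541) (np.float64(177.0), 0.0596, 0.054) (np.float64(177.0), 0.0614, 0.0541) (np.float64(178.0), 0.0632, 0.0524) (np.float64(179.0), 0.0561, 0.053) (np.float64(179.0), 0.0579, 0.0533) (np.float64(179.0), 0.0598, 0.0535) (np.float64(179.0), 0.0615, 0.0531) (np.float64(180.0), 0.0634, 0.052)
```

```bash
cat >> h.py <<'E'
from scipy.spatial.transform import Rotation as Ro
def go(x,y,z,yaw=None):
    """world TCP target; yaw = direction (deg) of tool y axis in world, mod 180"""
    st=manip.sense(); R=Ro.from_quat(st['tool_rot']).as_matrix()
    d=R.T@(np.array([x,y,z])-st['tcp_pos'])
    yw=np.degrees(np.arctan2(R[1,1],R[0,1]))
    sp=0
    if yaw is not None:
        dy=(yaw-yw+90)%180-90; sp=dy*np.sign(R[2,0])
    print('row',d.round(4),'spin',round(float(sp),2),'| now yaw',round(float(yw),1),'q6',st['q'][5].round(3),'tcp',st['tcp_pos'].round(4),'xaxis',R[:,0].round(3), 't',round(st['t'],2),'gap',round(st['finger_gap'],3),'F',st['force'].round(1))
E
python3 - <<'E'
from h import *
R=Ro.from_quat(manip.sense()['tool_rot']).as_matrix(); print(R.round(4))
go(0.45,-0.04,0.25,76)
import pickle
from scipy.optimize import least_squares
for nm in ['scene','side']:
    s=pickle.load(open(nm+'0.pkl','rb')); P=cloud(s)
    m=(P[...,2]>0.0585)&(P[...,2]<0.07)&(abs(P[...,0]-.57)<.09)&(abs(P[...,1]+.04)<.09)
    q=P[m][:,:2]; c=np.array([.574,-.047])
    for k in range(10):
        e=q-c; a=np.arctan2(e[:,1],e[:,0]); R=np.hypot(*e.T); pts=[]
        for b in np.arange(-np.pi,np.pi,.15):
            i=(a>=b)&(a<b+.15)&(abs(np.arctan2(np.sin(a+.24),np.cos(a+.24)))>.5)
            if i.any(): j=np.argmax(R*i); pts.append(q[j])
        pts=np.array(pts); A=np.c_[2*pts,np.ones(len(pts))]; x=np.linalg.lstsq(A,(pts**2).sum(1),rcond=None)[0]; c=x[:2]
    print(nm,c,np.sqrt(x[2]+c@c))
    m=(P[...,2]>0.0485)&(P[...,2]<0.066)&(abs(P[...,0]-.57)<.09)&(abs(P[...,1]+.04)<.09); q=P[m]
    e=q[:,:2]-c; R=np.hypot(*e.T);a=np.degrees(np.arctan2(e[:,1],e[:,0]))
    for lo,hi in((120,240),(-60,60)):
        aa=a%360 if lo>0 else a
        i=(R>.0565)&(aa>lo)&(aa<hi); print(np.sort(aa[i]).round().astype(int), R[i].max())
E
```

```text
[[-2.000e-04  2.685e-01 -9.633e-01]
 [ 1.700e-03 -9.633e-01 -2.685e-01]
 [-1.000e+00 -1.600e-03 -3.000e-04]]
row [-0.0505 -0.4651 -0.4226] spin 29.58 | now yaw -74.4 q6 -0.179 tcp [ 0.1678 -0.6014  0.1986] xaxis [-0.     0.002 -1.   ] t 0.15 gap 0.997 F [ 0.2 -0.4 -0.5]
scene [ 0.57591313 -0.05160832] 0.047834898480431216
[150 152 155 156 157 165 168 172 172 175 177 178 182 182 183] 0.05879004111362916
[-31 -30 -29 -26 -25 -25 -23 -22 -20 -19 -17 -10  -9  -7  -6  -5  -3  -1
   0   0   2   3   4   5] 0.06175361946496286
side [ 0.57793861 -0.05297377] 0.04849054629323521
[151 151 153 155 155 161 170 171 177 178 180 182 184 185 186] 0.05931495486046692
[-29 -29 -29 -28 -28 -27 -27 -27 -26 -24 -21 -18 -17 -13  -8  -4  -2   1
   2   3   6] 0.05979012355620809
```

```bash
python3 - <<'E'
from h import *
go(0.44,-0.02,0.17,76)
E
```

```text
row [ 0.0296 -0.4869 -0.4183] spin 29.58 | now yaw -74.4 q6 -0.179 tcp [ 0.1678 -0.6014  0.1986] xaxis [-0.     0.002 -1.   ] t 0.15 gap 0.997 F [ 0.2 -0.4 -0.5]
```

play_rows(series=[[0,-0.035,-0.03,2],[0,-0.07,-0.06,4],[0,-0.105,-0.09,7],[0.01,-0.14,-0.12,10],[0.01,-0.175,-0.15,13],[0.01,-0.21,-0.18,16],[0.02,-0.245,-0.21,19],[0.02,-0.28,-0.24,22],[0.02,-0.315,-0.27,25],[0.03,-0.35,-0.3,27],[0.03,-0.385,-0.33,29.6],[0.03,-0.42,-0.36,29.6],[0.03,-0.455,-0.39,29.6],[0.03,-0.487,-0.418,29.6],[0.03,-0.487,-0.418,29.6]])

```text
t: 1.65
tcp_pos: [0.4411, -0.016, 0.1697]
tool_rot: [0.702, -0.083, -0.702, -0.085]
force: [-0.3, -0.3, 0.3]
finger_gap: 1.002
```

```bash
python3 - <<'E'
from h import *
import pickle
s=snapshot('wrist'); save(s,'w1.png'); pickle.dump(s,open('w1.pkl','wb'))
go(0.44,-0.02,0.17,76)
E
```

```text
row [-0.0005  0.0021 -0.0004] spin 0.3 | now yaw -103.7 q6 1.512 tcp [ 0.4401 -0.0179  0.1695] xaxis [-0.     0.002 -1.   ] t 1.7 gap 1.0 F [-0.  -0.4  0.8]
```

View pics/w1.png

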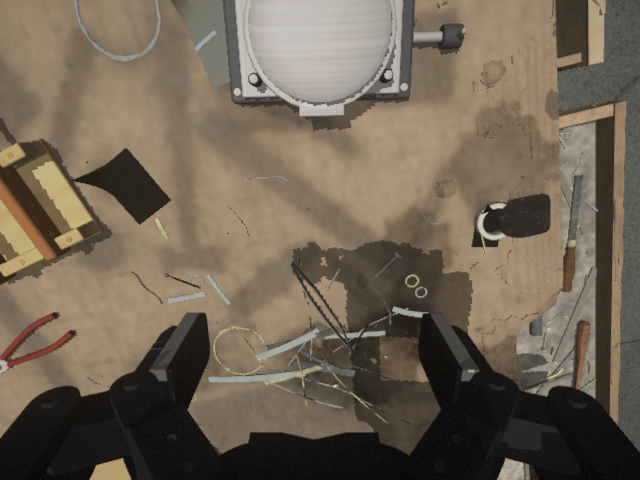

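```bash
python3 - <<'E'
from h import *
import pickle
s=pickle.load(open('w1.pkl','rb'))
cv2.imwrite('pics/z5.png',cv2.resize(s['image'][80:130,280:365],None,fx=9,fy=9,interpolation=cv2.INTER_CUBIC))
E
```

```text
(no output)
```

View pics/z5.png

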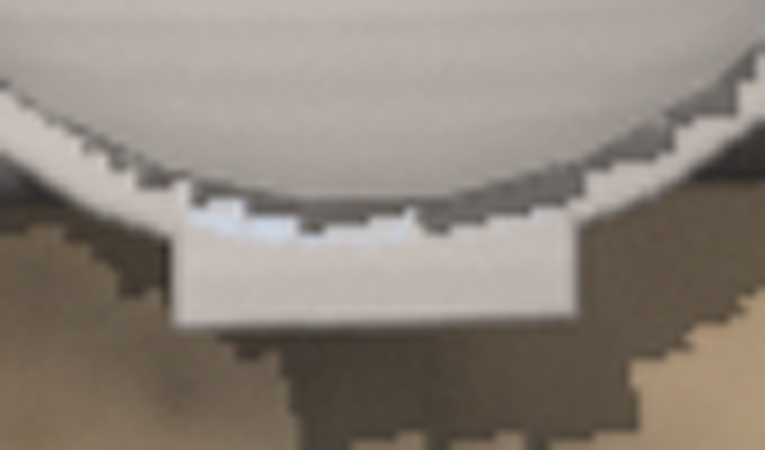

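```bash
python3 - <<'E'
from h import *
import pickle
s=pickle.load(open('w1.pkl','rb'))
f=lambda a,b:(a/9+280-.5+.05,b/9+80-.5+.05)
A=onz(s,*f(175,323),.052);B=onz(s,*f(577,315),.052)
print(A,B,np.linalg.norm(A-B)); d=B-A
print('mid',(A+B)/2,'clock x ang',np.degrees(np.arctan2(d[1],d[0]))+90)
c=np.array([.577,-.0523]); print(np.linalg.norm(c-((A+B)/2)[:2]), np.degrees(np.arctan2(*(c-((A+B)/2)[:2])[::-1])))
print(dep(s,320,112))
go(0.500,0.291,0.17,101)
# R cols of wrist camera optical axis
print(np.array(s['R'])[2])
E
```

```text
[ 0.52539563 -0.02340745  0.052     ] [ 0.51805034 -0.05616823  0.052     ] 0.03357412498629991
mid [ 0.52172299 -0.03978784  0.052     ] clock x ang -12.63729097454383
0.056675413566886705 -12.754188581952945
[ 0.52402075 -0.03930563  0.05289188]
row [-0.     -0.3143  0.015 ] spin -24.7 | now yaw -103.7 q6 1.512 tcp [ 0.4401 -0.0179  0.1695] xaxis [-0.     0.002 -1.   ] t 1.7 gap 1.0 F [-0.  -0.4  0.8]
[-0.31148766  0.07835521 -0.9470142 ]
```

play_rows(series=[[0,-0.04,0.002,-4],[0,-0.08,0.004,-8],[0,-0.12,0.006,-12],[0,-0.16,0.008,-16],[0,-0.2,0.01,-20],[0,-0.24,0.01,-24.7],[0,-0.28,0.013,-24.7],[0,-0.314,0.015,-24.7],[0,-0.314,0.015,-24.7],[0,-0.314,0.015,-24.7]], claw=42)

```text
t: 2.7
tcp_pos: [0.4999, 0.2895, 0.1695]
tool_rot: [-0.703, -0.068, 0.704, -0.068]
force: [-0.0, -0.7, -0.2]
finger_gap: 0.417
```

```bash
python3 - <<'E'
from h import *
import pickle
s=snapshot('wrist'); save(s,'w2.png'); pickle.dump(s,open('w2.pkl','wb'))
go(0.4957,0.290,0.02,101)
s0=pickle.load(open('w1.pkl','rb'));print(onz(s0,240,180,0),onz(s0,200,180,0),onz(s0,250,220,0))
E
```

```text
row [ 0.1495 -0.0017  0.0035] spin -0.06 | now yaw -79.1 q6 1.71 tcp [0.4996 0.289  0.1695] xaxis [-0.002  0.    -1.   ] t 2.75 gap 0.42 F [ 0.4 -0.3  0.9]
[0.48360347 0.04651318 0.        ] [0.49246845 0.08289574 0.        ] [0.4442313  0.04870304 0.        ]
```

View pics/w2.png

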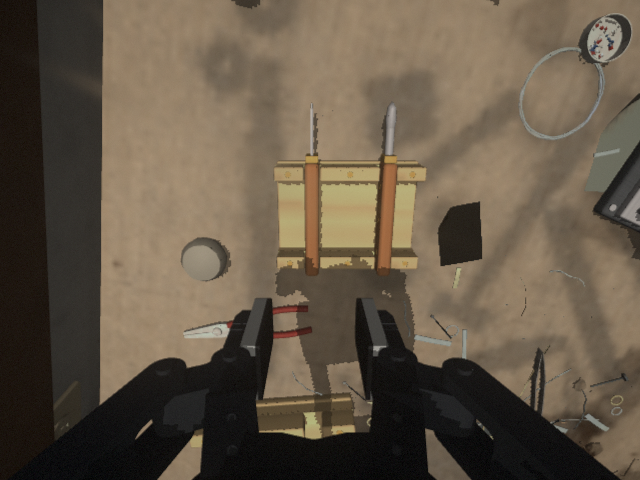

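```bash
python3 - <<'E'
from h import *
import pickle
s=pickle.load(open('w2.pkl','rb'))
hsv=cv2.cvtColor(s['image'],cv2.COLOR_BGR2HSV)
m=(hsv[...,0]<14)&(hsv[...,1]>130)&(hsv[...,2]>90); m[:140]=0;m[285:]=0;m[:,:295]=0;m[:,345:]=0
vu=np.argwhere(m); Q=np.array([onz(s,u,v,.042)[:2] for v,u in vu]); print(len(Q),cv2.minAreaRect((Q*1000).astype(np.float32)))
print(np.degrees(.191))
E
```

```text
1150 ((500.3192138671875, 292.7460021972656), (91.23035430908203, 10.622233390808105), 10.495660781860352)
10.943493886998723
```

```bash
python3 - <<'E'
from h import *
go(0.4962,0.2912,0.02,100.8)
E
```

```text
row [ 0.1495 -0.0027  0.0027] spin 0.14 | now yaw -79.1 q6 1.71 tcp [0.4996 0.289  0.1695] xaxis [-0.002  0.    -1.   ] t 2.75 gap 0.42 F [ 0.4 -0.3  0.9]
```

play_rows(series=[[0.03,-0.0027,0.0027,0],[0.06,-0.0027,0.0027,0],[0.09,-0.0027,0.0027,0],[0.12,-0.0027,0.0027,0],[0.14,-0.0027,0.0027,0],[0.149,-0.0027,0.0027,0],[0.149,-0.0027,0.0027,0],[0.149,-0.0027,0.0027,0]])

```text
t: 3.55
tcp_pos: [0.497, 0.2905, 0.0213]
tool_rot: [-0.704, -0.067, 0.704, -0.067]
force: [0.2, -0.9, 0.8]
finger_gap: 0.424
```

play_rows(series=[[0,0,0,0],[0,0,0,0],[0,0,0,0],[0,0,0,0],[0,0,0,0],[0,0,0,0]], claw=0, force=50)

```text
t: 4.15
tcp_pos: [0.497, 0.2906, 0.0214]
tool_rot: [-0.704, -0.067, 0.704, -0.067]
force: [0.2, -0.2, 0.2]
finger_gap: 0.006
```

```bash
python3 - <<'E'
from h import *
go(0.47,0.06,0.15,77.4)
E
```

```text
row [-0.1288  0.2213  0.07  ] spin 23.48 | now yaw -79.1 q6 1.715 tcp [0.497  0.2906 0.0214] xaxis [-0.     0.001 -1.   ] t 4.15 gap 0.006 F [ 0.2 -0.2  0.2]
```

```bash
python3 - <<'E'
from h import *
import pickle
for n in ['wrist','scene','side']:
    s=snapshot(n); save(s,n+'3.png'); pickle.dump(s,open(n+'3.pkl','wb'))
s=pickle.load(open('scene3.pkl','rb')); cv2.imwrite('pics/z6.png',cv2.resize(s['image'][270:420,160:340],None,fx=4,fy=4))
E
```

```text
(no output)
```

View pics/wrist3.png

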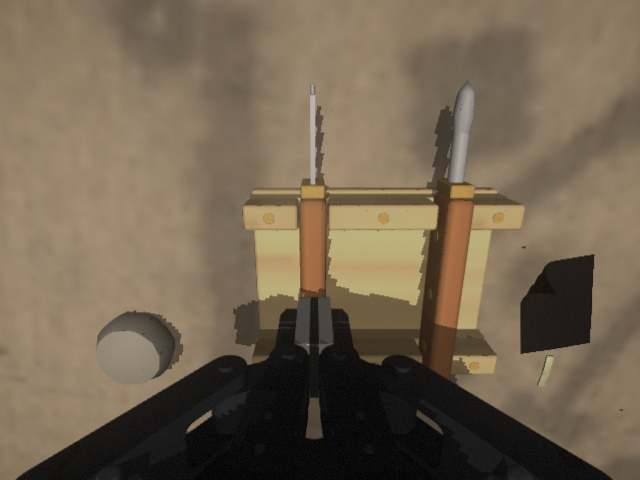

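View pics/z6.png

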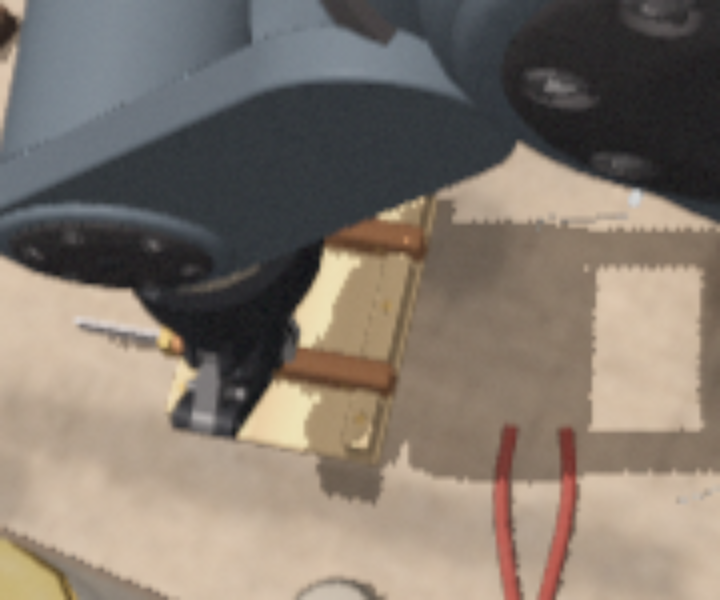

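View pics/side3.png

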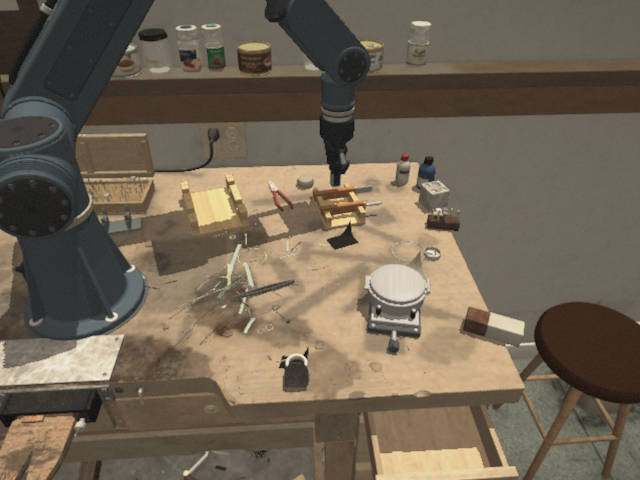

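```bash
python3 - <<'E'
from h import *
import pickle
s=pickle.load(open('wrist3.pkl','rb'))
for v in (200,250,285,292,296,300,305,312,320,330,345,360,380):
    print(v,[tuple(dep(s,u,v).round(3)) for u in (300,307,315,323,330)])
cv2.imwrite('pics/z7.png',cv2.resize(s['image'][260:440,240:390],None,fx=4,fy=3.3))
print(manip.sense()['tcp_pos'])
E
```

```text
200 [(np.float64(0.543), np.float64(0.307), np.float64(0.036)), (np.float64(0.545), np.float64(0.304), np.float64(0.039)), (np.float64(0.546), np.float64(0.3), np.float64(0.042)), (np.float64(0.546), np.float64(0.297), np.float64(0.039)), (np.float64(0.544), np.float64(0.293), np.float64(0.026))]
250 [(np.float64(0.522), np.float64(0.303), np.float64(0.04)), (np.float64(0.523), np.float64(0.3), np.float64(0.043)), (np.float64(0.524), np.float64(0.296), np.float64(0.043)), (np.float64(0.525), np.float64(0.293), np.float64(0.044)), (np.float64(0.513), np.float64(0.286), np.float64(0.009))]
285 [(np.float64(0.505), np.float64(0.299), np.float64(0.04)), (np.float64(0.507), np.float64(0.297), np.float64(0.044)), (np.float64(0.507), np.float64(0.293), np.float64(0.043)), (np.float64(0.508), np.float64(0.289), np.float64(0.043)), (np.float64(0.493), np.float64(0.281), np.float64(0.009))]
292 [(np.float64(0.501), np.float64(0.299), np.float64(0.04)), (np.float64(0.503), np.float64(0.296), np.float64(0.043)), (np.float64(0.503), np.float64(0.292), np.float64(0.042)), (np.float64(0.504), np.fl
[... 2111 characters left out ...]
4(0.093)), (np.float64(0.511), np.float64(0.289), np.float64(0.093))]
360 [(np.float64(0.51), np.float64(0.298), np.float64(0.102)), (np.float64(0.508), np.float64(0.296), np.float64(0.1)), (np.float64(0.502), np.float64(0.292), np.float64(0.091)), (np.float64(0.511), np.float64(0.291), np.float64(0.102)), (np.float64(0.511), np.float64(0.289), np.float64(0.102))]
380 [(np.float64(0.509), np.float64(0.298), np.float64(0.111)), (np.float64(0.502), np.float64(0.295), np.float64(0.101)), (np.float64(0.495), np.float64(0.291), np.float64(0.092)), (np.float64(0.509), np.float64(0.291), np.float64(0.109)), (np.float64(0.511), np.float64(0.289), np.float64(0.11))]
[0.49696273 0.29053324 0.02126256]
```

View pics/z7.png

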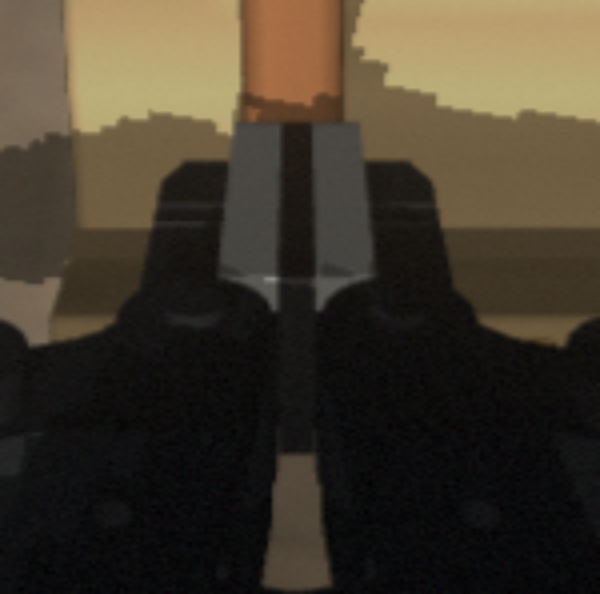

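```bash
python3 - <<'E'
from h import *
import pickle
s=pickle.load(open('side3.pkl','rb'))
for z in (.021,.042,.06): print(z,proj(s,[.497,.2905,z]))
cv2.imwrite('pics/z8.png',cv2.resize(s['image'][130:230,280:400],None,fx=6,fy=6))
E
```

```text
0.021 (np.float64(333.73320846520255), np.float64(197.0262622336144))
0.042 (np.float64(333.9608340450079), np.float64(189.61509739930668))
0.06 (np.float64(334.16010146944967), np.float64(183.12723373341922))
```

View pics/z8.png

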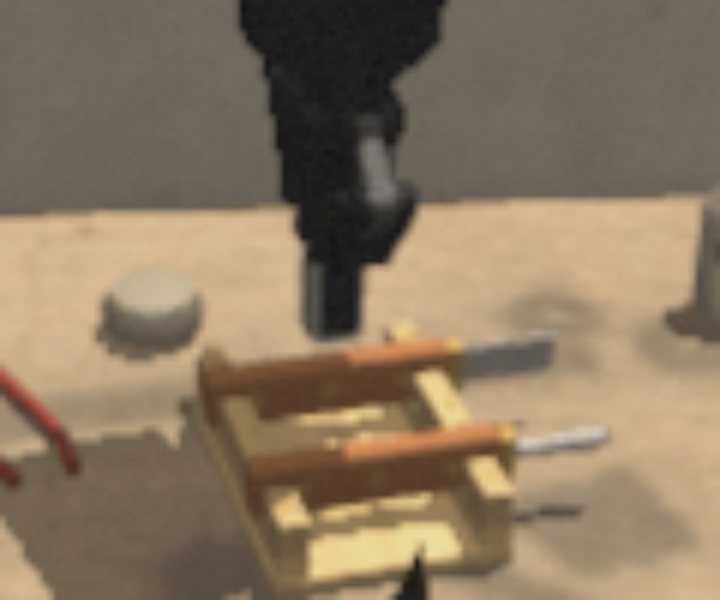

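```bash
python3 - <<'E'
from h import *
import pickle
tz={'wrist0':.1986,'w1':.1695,'w2':.1695,'wrist3':.0213}
for n in tz:
    s=pickle.load(open(n+'.pkl','rb')); P=cloud(s); D=s['depth']
    m=(D<0.2)&(D>0)
    q=P[m]; zs=np.sort(q[:,2]); print(n,len(q), zs[:40:8].round(4)-tz[n])
    o=-np.array(s['R']).T@s['t']; print(o-np.array([0,0,tz[n]]))
for n in ['side3']:
    s=pickle.load(open(n+'.pkl','rb')); P=cloud(s)
    for v in (170,178,182,184,185,186,187): print(v,[tuple(P[v,u].round(3).tolist()) for u in (332,335,338)])
E
```

```text
wrist0 50805 [0.0454 0.0459 0.0461 0.0462 0.0465]
[ 0.24873517 -0.57841087  0.17546428]
w1 50810 [0.045  0.0462 0.0465 0.0466 0.0468]
[ 0.52253652 -0.03484111  0.17572196]
w2 65951 [-0.0162 -0.0157 -0.0153 -0.0152 -0.0151]
[0.58253374 0.30629889 0.17538936]
wrist3 200092 [-0.0242 -0.0241 -0.0239 -0.0238 -0.0238]
[0.57954754 0.30715354 0.17553876]
170 [(0.49, 0.28, 0.102), (0.494, 0.259, 0.114), (0.499, 0.244, 0.122)]
178 [(0.491, 0.284, 0.078), (0.497, 0.277, 0.082), (0.504, 0.28, 0.08)]
182 [(0.491, 0.284, 0.067), (0.498, 0.278, 0.07), (0.505, 0.28, 0.069)]
184 [(0.491, 0.283, 0.062), (0.498, 0.28, 0.064), (0.505, 0.278, 0.065)]
185 [(0.491, 0.282, 0.06), (0.498, 0.28, 0.062), (0.506, 0.285, 0.058)]
186 [(0.491, 0.283, 0.057), (0.499, 0.286, 0.055), (0.516, 0.373, 0.001)]
187 [(0.501, 0.37, -0.0), (0.509, 0.372, -0.001), (0.516, 0.371, -0.001)]
```

play_rows(series=[[0,0,0,0],[0,0,0,0],[0,0,0,0],[0.01,0,0,0],[0.02,0,0,0],[0.03,0,0,0],[0.0335,0,0,0],[0.0335,0,0,0]], claw=42)

```text
t: 5.1
tcp_pos: [0.4961, 0.2903, -0.0135]
tool_rot: [-0.703, -0.067, 0.705, -0.067]
force: [0.1, 0.9, -0.1]
finger_gap: 0.42
```

play_rows(series=[[0,0,0,0],[0,0,0,0],[0,0,0,0],[0,0,0,0],[0,0,0,0],[0,0,0,0]], claw=0, force=50)

```text
t: 5.7
tcp_pos: [0.4962, 0.2903, -0.0133]
tool_rot: [-0.703, -0.067, 0.705, -0.067]
force: [0.4, -1.2, -0.5]
finger_gap: 0.129
```

```bash
python3 - <<'E'
from h import *
import pickle
s=snapshot('wrist'); save(s,'w4.png')
P=cloud(s); print(P[300:330:6,300:330:8,2].round(3))
go(0.47,0.06,0.15,77.4)
E
```

```text
[[0.042 0.042 0.043 0.044]
 [0.042 0.042 0.043 0.044]
 [0.043 0.043 0.044 0.043]
 [0.042 0.042 0.043 0.043]
 [0.043 0.043 0.043 0.043]]
row [-0.1632  0.2211  0.0695] spin 23.47 | now yaw -79.1 q6 1.715 tcp [ 0.4961  0.2903 -0.0133] xaxis [-0.003 -0.    -1.   ] t 5.75 gap 0.132 F [-1.  -0.6  0. ]
```

View pics/w4.png

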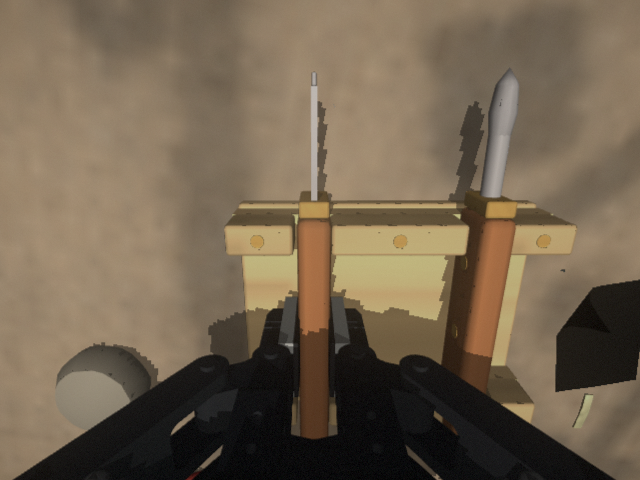

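```bash
python3 - <<'E'
from h import *
import pickle
s=pickle.load(open('w1.pkl','rb'))
for p in [(185,296),(215,290),(180,280),(150,288),(300,270),(160,228),(145,180),(265,180)]: print(p,onz(s,*p,0)[:2].round(3), dep(s,*p)[2].round(4))
for p in [(.391,.071),(.44,.06),(.534,.039)]: print(proj(s,[*p,0]))
go(0.45,0.055,0.10,77.4)
E
```

```text
(185, 296) [0.382 0.138] 0.0023
(215, 290) [0.381 0.106] -0.0006
(180, 280) [0.4   0.137] 0.0032
(150, 288) [0.399 0.17 ] 0.0001
(300, 270) [0.382 0.015] 0.0044
(160, 228) [0.457 0.137] 0.0028
(145, 180) [0.505 0.133] 0.0013
(265, 180) [0.478 0.024] 0.0008
(np.float64(244.23292941480088), np.float64(273.9891391633123))
(np.float64(240.16420325329364), np.float64(226.71283296453856))
(np.float64(231.13372790429733), np.float64(123.08119464115565))
row [-0.1132  0.2223  0.09  ] spin 23.47 | now yaw -79.1 q6 1.715 tcp [ 0.4961  0.2903 -0.0133] xaxis [-0.003 -0.    -1.   ] t 5.75 gap 0.132 F [-1.  -0.6  0. ]
```

play_rows(series=[[-0.02,0,0,0],[-0.05,0,0,0],[-0.08,0,0,0],[-0.09,0.02,0.01,2],[-0.09,0.05,0.025,5],[-0.09,0.085,0.04,9],[-0.09,0.12,0.06,13],[-0.09,0.155,0.075,17],[-0.09,0.185,0.09,20],[-0.08,0.205,0.098,23.5],[-0.07,0.215,0.1,23.5],[-0.06,0.215,0.1,23.5],[-0.06,0.215,0.1,23.5]])

```text
t: 7.05
tcp_pos: [0.438, 0.0604, 0.0459]
tool_rot: [-0.701, 0.078, 0.705, 0.078]
force: [-0.5, 0.0, -0.6]
finger_gap: 0.123
```

```bash
python3 - <<'E'
from h import *
go(0.44,0.065,-0.031,77.4)
s=snapshot('side'); save(s,'s5.png'); cv2.imwrite('pics/z9.png',s['image'][130:400,180:500][:, :].repeat(2,0).repeat(2,1))
E
```

```text
row [ 0.0769 -0.005  -0.0013] spin -0.07 | now yaw -102.7 q6 1.676 tcp [0.438  0.0604 0.0459] xaxis [-0.005  0.    -1.   ] t 7.05 gap 0.123 F [-0.5  0.  -0.6]
```

View pics/z9.png

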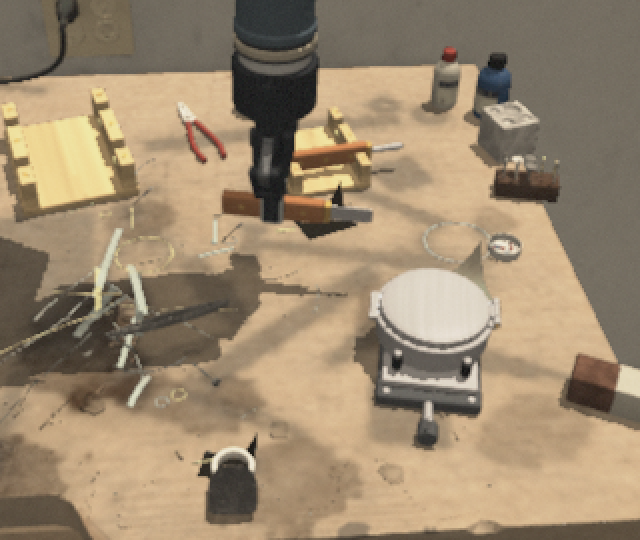

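play_rows(series=[[0.025,-0.002,0,0],[0.05,-0.005,0,0],[0.065,-0.005,0,0],[0.072,-0.005,0,0],[0.075,-0.005,0,0],[0.075,-0.005,0,0]])

```text
t: 7.7
tcp_pos: [0.4393, 0.066, -0.0285]
tool_rot: [-0.702, 0.078, 0.704, 0.077]
force: [0.5, 0.3, 0.2]
finger_gap: 0.128
```

play_rows(series=[[0.001,0,0,0],[0.002,0,0,0],[0.003,0,0,0],[0.003,0,0,0]])

```text
t: 8.1
tcp_pos: [0.4395, 0.0659, -0.0313]
tool_rot: [-0.702, 0.078, 0.704, 0.077]
force: [0.4, 0.3, -1.5]
finger_gap: 0.129
```

play_rows(series=[[0.001,0,0,0],[0.001,0,0,0]])

```text
t: 8.3
tcp_pos: [0.4395, 0.0659, -0.0314]
tool_rot: [-0.702, 0.078, 0.704, 0.077]
force: [-0.8, -0.0, 8.7]
finger_gap: 0.125
```

play_rows(series=[[0,0,0,0],[0,0,0,0],[0,0,0,0],[0,0,0,0]], claw=55)

```text
t: 8.7
tcp_pos: [0.4395, 0.0659, -0.0315]
tool_rot: [-0.702, 0.078, 0.704, 0.077]
force: [-0.2, -0.5, -0.2]
finger_gap: 0.548
```

```bash
python3 - <<'E'
from h import *
s=snapshot('wrist'); save(s,'w6.png')
go(0.44,0.065,-0.031,77.4)
E
```

```text
row [-0.0005  0.0007 -0.0007] spin 0.01 | now yaw -102.6 q6 1.688 tcp [ 0.4395  0.0659 -0.0315] xaxis [-0.003  0.    -1.   ] t 8.75 gap 0.548 F [-0.6  0.1 -0.1]
```

View pics/w6.png

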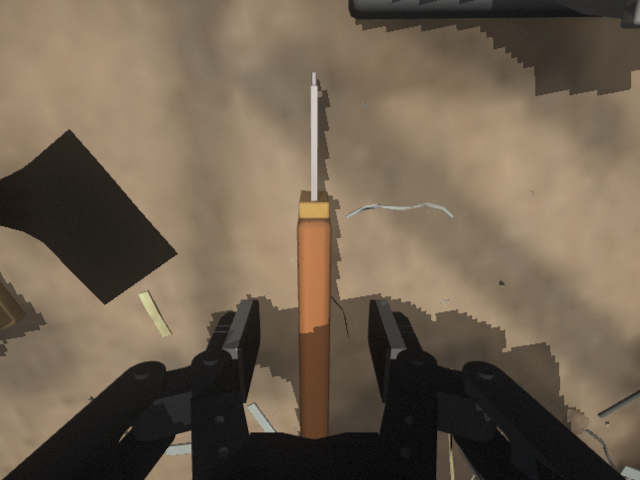

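play_rows(series=[[-0.008,0,0,0],[-0.008,0.008,0,0],[-0.008,0.014,0,0],[-0.008,0.017,0,0],[-0.008,0.02,0,0],[-0.008,0.023,0,0],[-0.008,0.026,0,0],[-0.008,0.029,0,0],[-0.008,0.032,0,0],[-0.008,0.032,0,0],[-0.008,0.032,0,0],[-0.008,0.032,0,0]])

```text
t: 9.95
tcp_pos: [0.4326, 0.0347, -0.0235]
tool_rot: [-0.702, 0.078, 0.704, 0.077]
force: [0.6, 0.3, 0.4]
finger_gap: 0.55
```

```bash
python3 - <<'E'
from h import *
import pickle
s=snapshot('wrist'); save(s,'w7.png'); pickle.dump(s,open('w7.pkl','wb'))
go(0.44,0.065,-0.031,77.4)
E
```

```text
row [ 0.0075 -0.0312 -0.0007] spin 0.02 | now yaw -102.6 q6 1.613 tcp [ 0.4326  0.0347 -0.0235] xaxis [-0.003  0.    -1.   ] t 10.0 gap 0.549 F [-0.1 -0.1 -0.2]
```

View pics/w7.png

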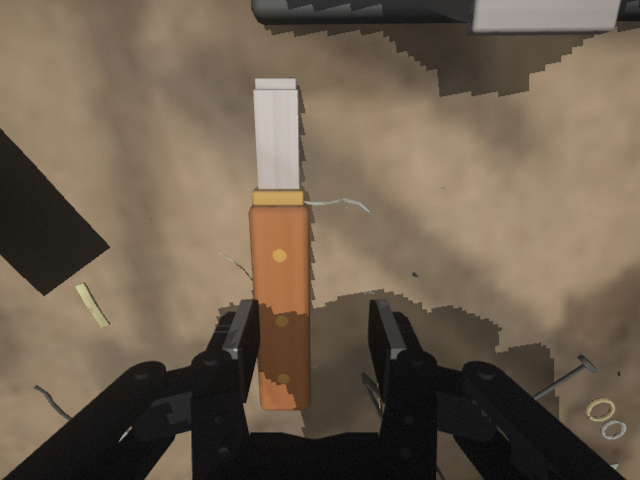

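```bash
python3 - <<'E'
from h import *
import pickle
s=pickle.load(open('w7.pkl','rb'))
for p,z in [((279.5,256),.012),((281.5,321),.012),((283.5,378),.012),((275.3,79.5),.007),((278,198),.012),((250,208),.012),((308,208),.012),((259,409),.012),((310,409),.012)]: print(p,onz(s,*p,z).round(4))
E
```

```text
(279.5, 256) [0.4649 0.0431 0.012 ]
(281.5, 321) [0.4355 0.0497 0.012 ]
(283.5, 378) [0.4064 0.0562 0.012 ]
(275.3, 79.5) [0.5296 0.0285 0.007 ]
(278, 198) [0.4883 0.0377 0.012 ]
(250, 208) [0.4868 0.0493 0.012 ]
(308, 208) [0.4819 0.0273 0.012 ]
(259, 409) [0.3917 0.0719 0.012 ]
(310, 409) [0.3864 0.0483 0.012 ]
```

```bash
python3 - <<'E'
from h import *
go(0.4723,0.0415,-0.033,77.37)
E
```

```text
row [ 0.0094 -0.0153 -0.0373] spin 0.05 | now yaw -102.6 q6 1.613 tcp [ 0.4326  0.0347 -0.0235] xaxis [-0.003  0.    -1.   ] t 10.0 gap 0.549 F [-0.1 -0.1 -0.2]
```

play_rows(series=[[-0.015,0,0,0],[-0.02,-0.005,-0.01,0],[-0.02,-0.0153,-0.025,0],[-0.015,-0.0153,-0.0373,0],[-0.005,-0.0153,-0.0373,0],[0.004,-0.0153,-0.0373,0],[0.0085,-0.0153,-0.0373,0],[0.0085,-0.0153,-0.0373,0],[0.0085,-0.0153,-0.0373,0]])

```text
t: 10.9
tcp_pos: [0.4713, 0.0415, -0.0325]
tool_rot: [-0.701, 0.078, 0.704, 0.077]
force: [-0.2, -0.4, 0.2]
finger_gap: 0.553
```

play_rows(series=[[0,0,0,0],[0,0,0,0],[0,0,0,0],[0,0,0,0],[0,0,0,0]], claw=0, force=120)

```text
t: 11.4
tcp_pos: [0.4715, 0.0416, -0.0313]
tool_rot: [-0.702, 0.078, 0.704, 0.078]
force: [0.2, 0.8, 8.2]
finger_gap: 0.236
```

```bash
python3 - <<'E'
from h import *
import pickle
s=snapshot('wrist'); save(s,'w8.png'); pickle.dump(s,open('w8.pkl','wb'))
go(0.4723,0.0415,0.02,77.37)
E
```

```text
row [-0.0513 -0.0001 -0.0007] spin 0.04 | now yaw -102.6 q6 1.643 tcp [ 0.4715  0.0416 -0.0313] xaxis [-0.003  0.    -1.   ] t 11.45 gap 0.231 F [-0.5  0.9  8.5]
```

View pics/w8.png

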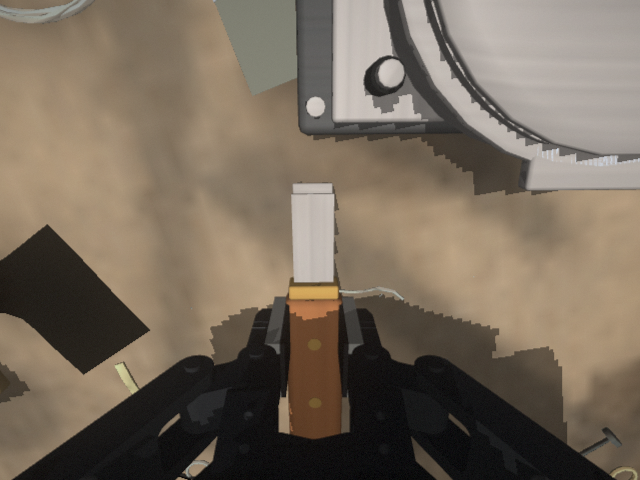

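```bash
python3 - <<'E'
from h import *
import pickle
s=pickle.load(open('w8.pkl','rb'))
T=onz(s,313,183.5,.007); print(T); A=onz(s,291.5,236,.007);B=onz(s,334.5,236,.007);print(A,B,np.linalg.norm(A-B))
t=manip.sense()['tcp_pos']; d=T[:2]-t[:2]; a=np.radians(-12.65); u=np.array([np.cos(a),np.sin(a)]);n=np.array([-u[1],u[0]])
print('tip rel along',d@u,'lat',d@n, np.degrees(np.arctan2(*d[::-1])))
# ledge re-measure
print(onz(s,527,187.5,.052))
notch=np.array([.5217,-.0398])
for k in (-.03,.005):
    tip=notch+u*k; tc=tip-u*(d@u)-n*(d@n); print(k,tc); go(tc[0],tc[1],.02,77.35)
E
```

```text
[0.53019435 0.03010637 0.007     ]
[0.51197249 0.04282301 0.007     ] [0.50828213 0.02644877 0.007     ] 0.0167849557319109
tip rel along 0.05980119816192734 lat 0.001662168039877586 -11.057879725438196
[ 0.5252445  -0.02387472  0.052     ]
-0.03 [ 0.43371463 -0.02175582]
row [-0.0512  0.0701  0.0232] spin 0.06 | now yaw -102.6 q6 1.643 tcp [ 0.4715  0.0416 -0.0313] xaxis [-0.003  0.    -1.   ] t 11.45 gap 0.231 F [-0.5  0.9  8.5]
0.005 [ 0.46786504 -0.02942064]
row [-0.0513  0.0701 -0.0118] spin 0.06 | now yaw -102.6 q6 1.643 tcp [ 0.4715  0.0416 -0.0313] xaxis [-0.003  0.    -1.   ] t 11.45 gap 0.231 F [-0.5  0.9  8.5]
```

play_rows(series=[[-0.02,0,0.005,0],[-0.04,0,0.015,0],[-0.05,0.015,0.0232,0],[-0.05,0.035,0.0232,0],[-0.05,0.055,0.0232,0],[-0.05,0.068,0.0232,0],[-0.05,0.0701,0.0232,0],[-0.05,0.0701,0.0232,0],[-0.05,0.0701,0.0232,0]])

```text
t: 12.35
tcp_pos: [0.4337, -0.0213, 0.0189]
tool_rot: [-0.702, 0.077, 0.704, 0.077]
force: [0.2, 1.1, -0.8]
finger_gap: 0.229
```

```bash
python3 - <<'E'
from h import *
import pickle
s=snapshot('wrist'); save(s,'w9.png'); pickle.dump(s,open('w9.pkl','wb'))
P=cloud(s)
go(0.4679,-0.0294,0.0185,77.35)
cv2.imwrite('pics/z10.png',cv2.resize(s['image'][100:300,200:430],None,fx=3,fy=3))
E
```

```text
row [ 0.0002  0.0006 -0.0352] spin 0.1 | now yaw -102.6 q6 1.484 tcp [ 0.4337 -0.0212  0.0188] xaxis [-0.003  0.    -1.   ] t 12.4 gap 0.232 F [ 0.3 -0.2 -0.8]
```

View pics/z10.png

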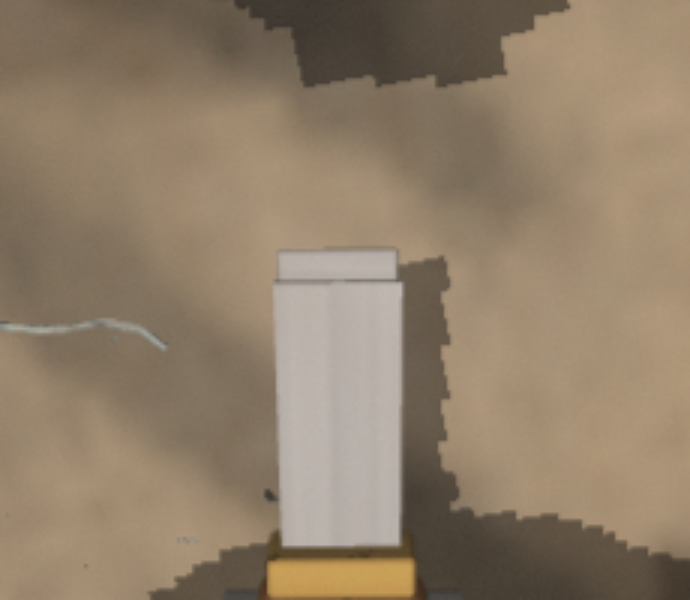

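View pics/w9.png

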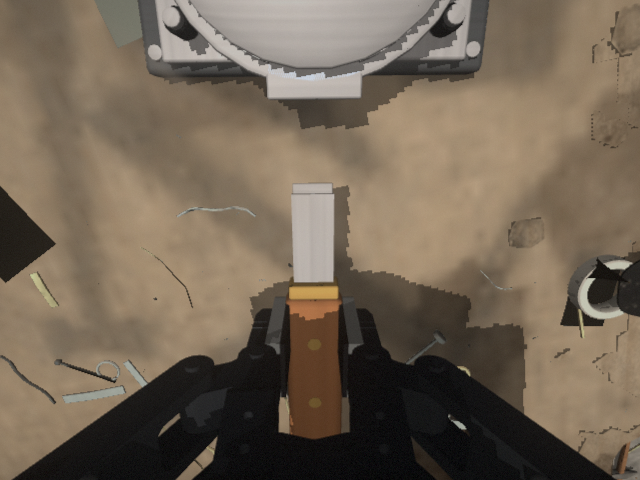

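```bash
python3 - <<'E'
from h import *
import pickle
s=pickle.load(open('w9.pkl','rb'))
print('tip',onz(s,312.5,183,.055), dep(s,312,190), dep(s,312,230),dep(s,312,265))
print(proj(s,[.5217,-.0398,.052]), onz(s,287,92,.052),onz(s,376,92,.052))
E
```

```text
tip [ 0.4922783  -0.03257412  0.055     ] [ 0.49033242 -0.03195196  0.0582412 ] [ 0.47516561 -0.02851923  0.05826119] [ 0.46089464 -0.02528872  0.05813851]
(np.float64(314.0957850717023), np.float64(97.45880894546957)) [ 0.52560002 -0.03074805  0.052     ] [ 0.51862435 -0.06179388  0.052     ]
```

play_rows(series=[[0,0,-0.01,0],[0,0,-0.02,0],[0,0,-0.028,0],[0,0,-0.033,0],[0,0,-0.035,0],[0,0,-0.035,0],[0.001,0,-0.035,0],[0.002,0,-0.035,0],[0.002,0,-0.035,0]])

```text
t: 13.3
tcp_pos: [0.4673, -0.0287, 0.0165]
tool_rot: [-0.701, 0.077, 0.704, 0.077]
force: [-0.1, 0.5, -1.1]
finger_gap: 0.232
```

play_rows(series=[[0.0005,0,0,0],[0.001,0,0,0],[0.001,0,0,0]])

```text
t: 13.6
tcp_pos: [0.4672, -0.0286, 0.0155]
tool_rot: [-0.701, 0.077, 0.704, 0.077]
force: [-0.2, 0.0, -0.5]
finger_gap: 0.229
```

play_rows(series=[[0.0005,0,0,0],[0.001,0,0,0],[0.001,0,0,0]])

```text
t: 13.9
tcp_pos: [0.4672, -0.0286, 0.0146]
tool_rot: [-0.701, 0.077, 0.704, 0.077]
force: [-0.7, 0.7, 2.2]
finger_gap: 0.229
```

play_rows(series=[[0.0005,0,0,0],[0.0005,0,0,0]])

```text
t: 14.1
tcp_pos: [0.4673, -0.0287, 0.0143]
tool_rot: [-0.702, 0.077, 0.704, 0.077]
force: [-0.5, 0.9, 2.8]
finger_gap: 0.233
```

```bash
python3 - <<'E'
from h import *
import pickle
s=snapshot('wrist'); save(s,'w10.png'); pickle.dump(s,open('w10.pkl','wb'))
go(0.4679,-0.0294,0.0185,77.35)
cv2.imwrite('pics/z11.png',cv2.resize(s['image'][100:300,200:430],None,fx=3,fy=3))
s=snapshot('side'); save(s,'s10.png');cv2.imwrite('pics/z12.png',cv2.resize(s['image'][230:350,310:460],None,fx=5,fy=5))
E
```

```text
row [-0.0042  0.0006 -0.0008] spin 0.09 | now yaw -102.6 q6 1.491 tcp [ 0.4672 -0.0286  0.0143] xaxis [-0.004  0.001 -1.   ] t 14.15 gap 0.234 F [-0.3  0.5  2.6]
```

View pics/z11.png

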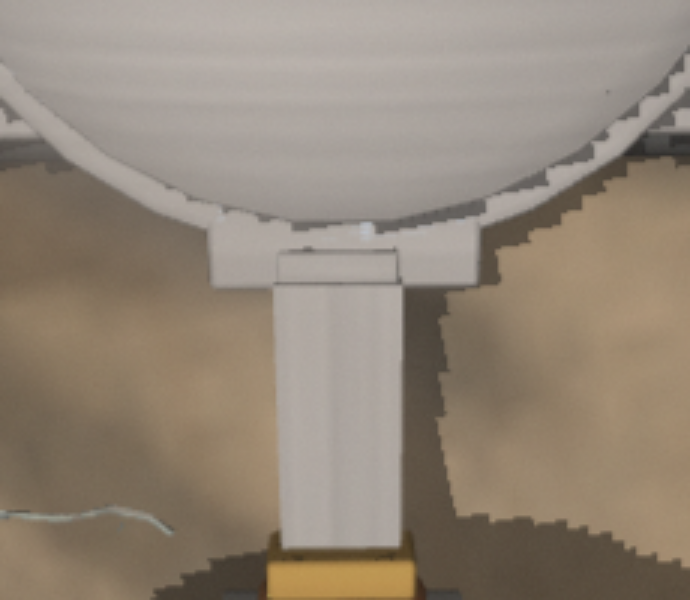

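View pics/z12.png

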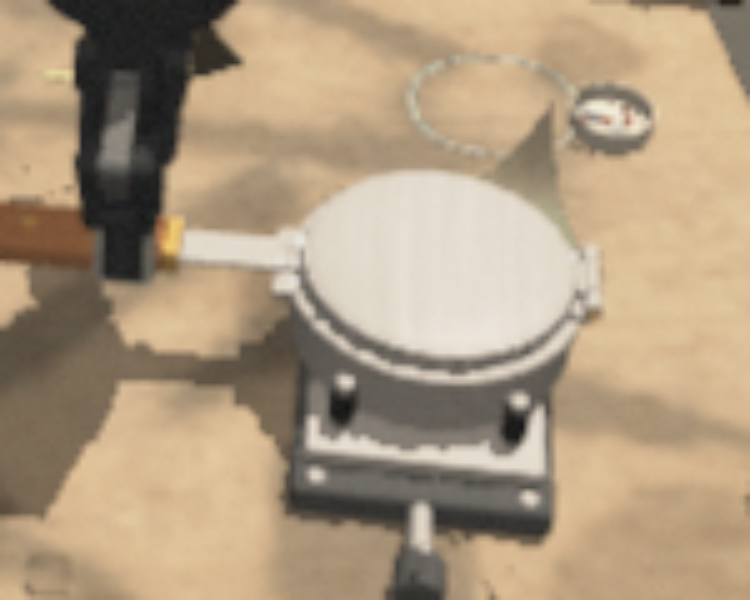

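play_rows(series=[[-0.001,0,0,0],[-0.001,0,-0.001,0],[-0.001,0,-0.003,0],[-0.001,0,-0.005,0],[-0.001,0,-0.007,0],[-0.001,0,-0.007,0]])

```text
t: 14.8
tcp_pos: [0.4748, -0.0304, 0.0152]
tool_rot: [-0.702, 0.077, 0.704, 0.077]
force: [-0.2, -0.0, 0.2]
finger_gap: 0.234
```

play_rows(series=[[0,0,-0.002,0],[0,0,-0.004,0],[0,0,-0.006,0],[0,0,-0.008,0],[0,0,-0.008,0]])

```text
t: 15.3
tcp_pos: [0.4831, -0.0323, 0.0152]
tool_rot: [-0.702, 0.077, 0.704, 0.077]
force: [-0.6, 1.3, 1.3]
finger_gap: 0.237
```

```bash
python3 - <<'E'
from h import *
s=snapshot('wrist'); save(s,'w11.png'); 
cv2.imwrite('pics/z13.png',cv2.resize(s['image'][100:300,200:430],None,fx=3,fy=3))
go(0.4679,-0.0294,0.0185,77.35)
E
```

```text
row [-0.0032  0.0005  0.0155] spin 0.09 | now yaw -102.6 q6 1.493 tcp [ 0.4831 -0.0323  0.0152] xaxis [-0.002 -0.    -1.   ] t 15.35 gap 0.234 F [0.2 0.6 1.6]
```

View pics/z13.png

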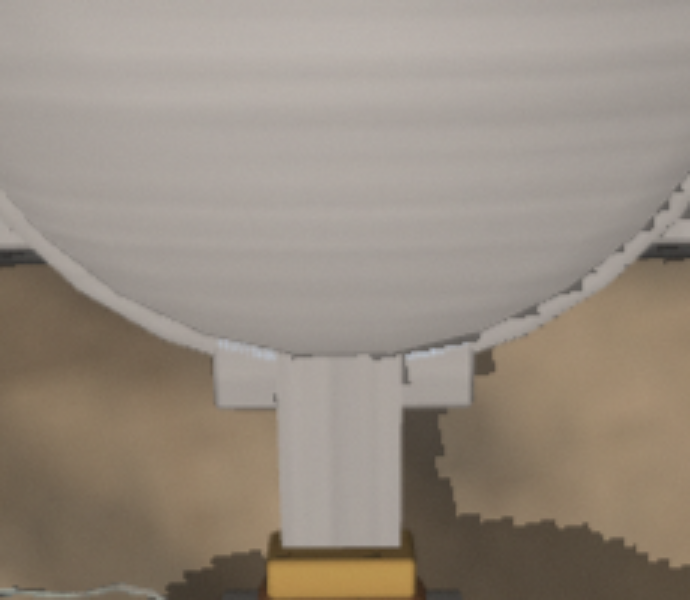

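play_rows(series=[[-0.001,0,0,0],[-0.002,0,0,0],[-0.003,0,0,0],[-0.004,0,0,0],[-0.004,0,0,0]])

```text
t: 15.85
tcp_pos: [0.483, -0.0322, 0.0191]
tool_rot: [-0.702, 0.077, 0.704, 0.077]
force: [-0.5, -0.3, -3.7]
finger_gap: 0.23
```

play_rows(series=[[-0.001,0,0,0],[-0.002,0,0,0],[-0.003,0,0,0],[-0.003,0,0,0]])

```text
t: 16.25
tcp_pos: [0.4824, -0.0321, 0.0217]
tool_rot: [-0.701, 0.077, 0.704, 0.077]
force: [2.1, 0.6, -9.7]
finger_gap: 0.232
```

```bash
python3 - <<'E'
from h import *
s=snapshot('wrist'); save(s,'w12.png'); 
go(0.4679,-0.0294,0.0185,77.35)
print(manip.sense()['ft_torque'])
s=snapshot('side');cv2.imwrite('pics/z14.png',cv2.resize(s['image'][230:350,310:460],None,fx=5,fy=5))
E
```

```text
row [0.0032 0.0006 0.0147] spin 0.09 | now yaw -102.6 q6 1.493 tcp [ 0.4824 -0.032   0.0217] xaxis [-0.004  0.001 -1.   ] t 16.3 gap 0.229 F [ 0.8 -1.1 -9.2]
[ 0.1062884   0.29306266 -0.03614756]
```

View pics/z14.png

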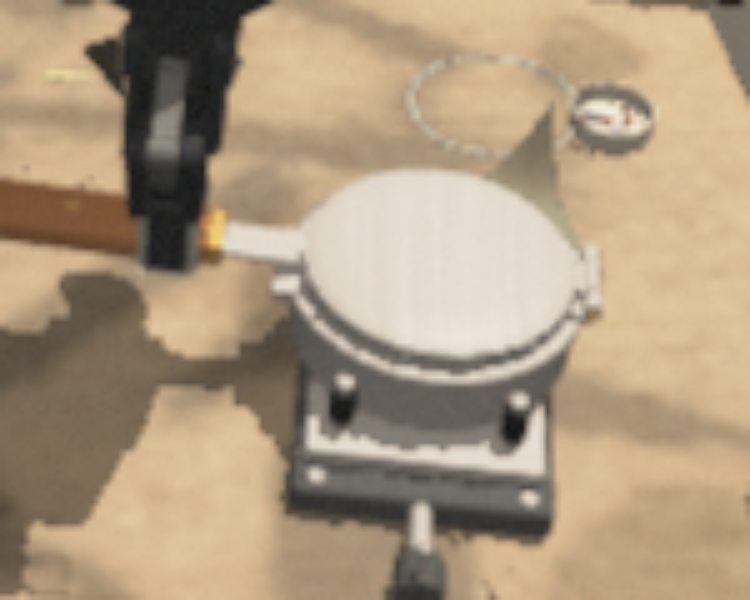

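play_rows(series=[[0.002,0,0,0],[0.004,0,0,0],[0.006,0,0,0],[0.008,0,0,0],[0.01,0,0,0],[0.01,0,0,0]], force=80)

```text
t: 16.95
tcp_pos: [0.4834, -0.0323, 0.0131]
tool_rot: [-0.703, 0.078, 0.703, 0.077]
force: [-2.6, 0.6, 12.2]
finger_gap: 0.23
```

play_rows(series=[[0.001,0,0,0],[0.003,0,0,0],[0.005,0,0,0],[0.005,0,0,0]])

```text
t: 17.35
tcp_pos: [0.4837, -0.0324, 0.0107]
tool_rot: [0.704, -0.078, -0.702, -0.077]
force: [-6.3, 1.0, 24.1]
finger_gap: 0.232
```

```bash
python3 - <<'E'
from h import *
s=snapshot('wrist'); save(s,'w15.png'); 
go(0.4679,-0.0294,0.0185,77.35)
s=snapshot('side');cv2.imwrite('pics/z15.png',cv2.resize(s['image'][230:350,310:460],None,fx=5,fy=5))
E
```

```text
row [-0.0077  0.0005  0.016 ] spin 0.11 | now yaw -102.5 q6 1.494 tcp [ 0.4837 -0.0324  0.0108] xaxis [ 0.002 -0.001 -1.   ] t 17.4 gap 0.231 F [-7.   0.1 23.9]
```

View pics/z15.png

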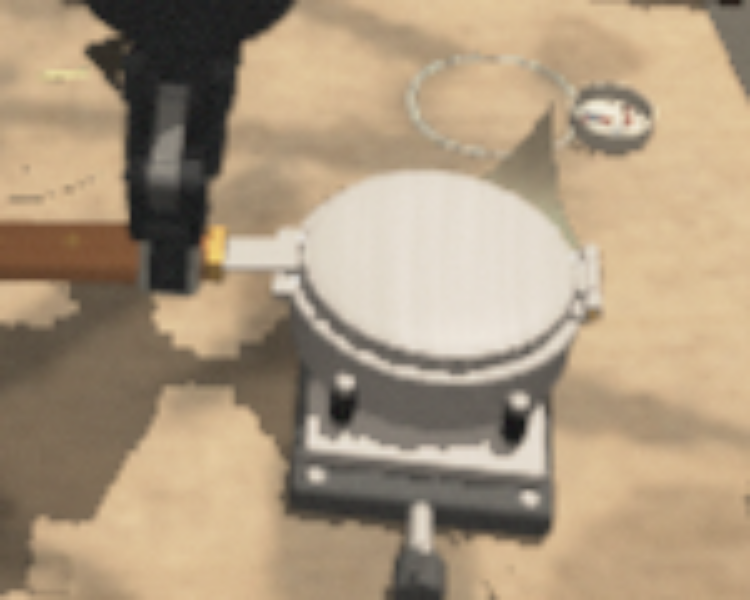

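play_rows(series=[[0,0,0,0],[0.001,0,0,0],[0.002,0,0,0],[0.002,0,0,0]], force=50)

```text
t: 17.85
tcp_pos: [0.4837, -0.0324, 0.0113]
tool_rot: [0.704, -0.078, -0.701, -0.077]
force: [-6.3, 0.8, 20.7]
finger_gap: 0.232
```

play_rows(series=[[0.003,0,0,0],[0.005,0,0,0],[0.007,0,0,0],[0.007,0,0,0]])

```text
t: 18.25
tcp_pos: [0.4838, -0.0329, 0.0067]
tool_rot: [0.705, -0.078, -0.701, -0.076]
force: [-6.1, -2.7, 19.0]
finger_gap: 0.229
```

```bash
python3 - <<'E'
from h import *
s=snapshot('wrist'); save(s,'w16.png'); 
go(0.4679,-0.0294,0.0185,77.35)
s=snapshot('side');cv2.imwrite('pics/z16.png',cv2.resize(s['image'][230:350,310:460],None,fx=5,fy=5))
E
```

```text
row [-0.0119 -0.      0.0162] spin 0.12 | now yaw -102.5 q6 1.494 tcp [ 0.4837 -0.0329  0.0067] xaxis [ 0.006 -0.003 -1.   ] t 18.3 gap 0.23 F [-6.2 -1.5 22.6]
```

View pics/z16.png

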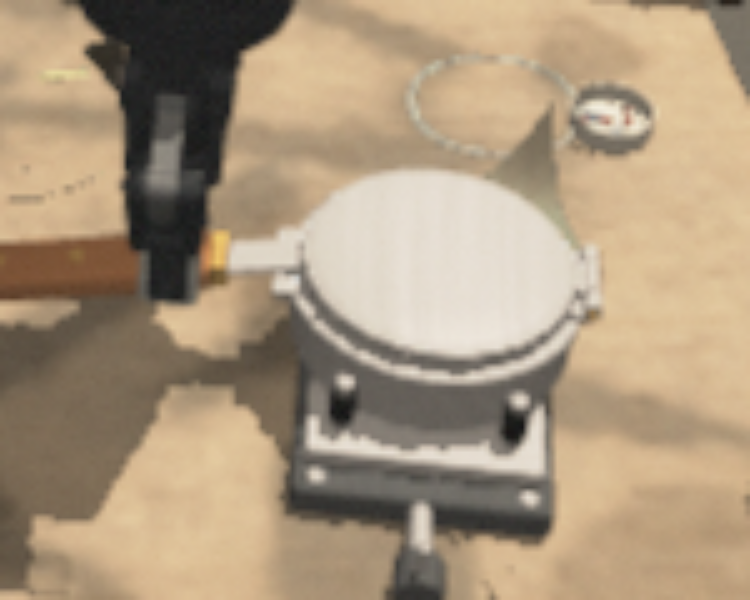

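View pics/w16.png

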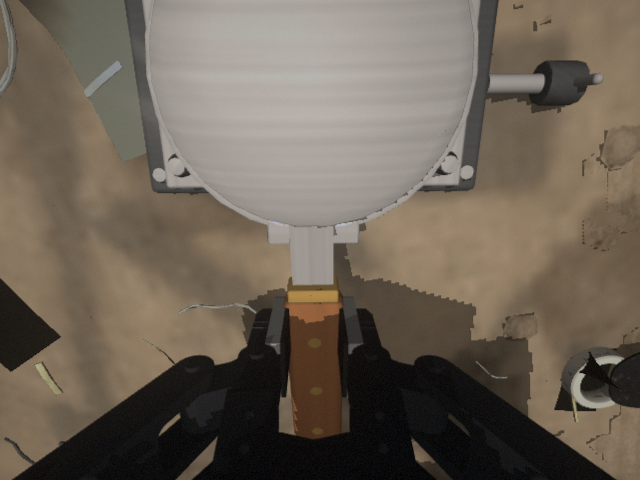

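play_rows(series=[[0.003,0,0,0],[0.006,0,0,0],[0.008,0,0,0],[0.009,0,0,0],[0.009,0,0,0]])

```text
t: 18.85
tcp_pos: [0.4857, -0.0332, 0.0006]
tool_rot: [0.707, -0.078, -0.699, -0.076]
force: [-3.7, 2.6, 22.3]
finger_gap: 0.232
```

```bash
python3 - <<'E'
from h import *
go(0.4679,-0.0294,0.0185,77.35)
s=snapshot('side');cv2.imwrite('pics/z17.png',cv2.resize(s['image'][230:350,310:460],None,fx=5,fy=5))
E
```

```text
row [-0.0182  0.0002  0.018 ] spin 0.14 | now yaw -102.5 q6 1.494 tcp [ 0.4857 -0.0332  0.0006] xaxis [ 0.012 -0.005 -1.   ] t 18.85 gap 0.232 F [-3.7  2.6 22.3]
```

View pics/z17.png

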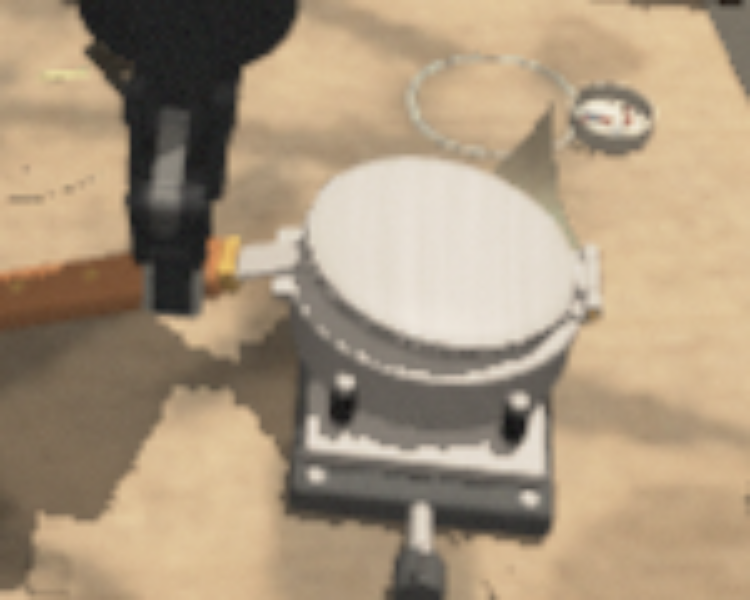

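play_rows(series=[[-0.004,0,0,0],[-0.008,0,0,0],[-0.012,0,0,0],[-0.016,0,0,0],[-0.016,0,0,0]], force=120)

```text
t: 19.4
tcp_pos: [0.4859, -0.0333, 0.0168]
tool_rot: [0.707, -0.078, -0.698, -0.076]
force: [0.7, 0.5, -1.6]
finger_gap: 0.231
```

```bash
python3 - <<'E'
from h import *
import pickle
go(0.4679,-0.0294,0.0185,77.35)
s=snapshot('side');cv2.imwrite('pics/z18.png',cv2.resize(s['image'][210:330,310:460],None,fx=5,fy=5)); pickle.dump(s,open('s18.pkl','wb'))
s=snapshot('wrist'); save(s,'w18.png'); pickle.dump(s,open('w18.pkl','wb'))
for p in [(312,225),(312,240),(312,255),(312,270),(312,285)]: print(dep(s,*p))
E
```

```text
row [-0.0019  0.0001  0.0184] spin 0.14 | now yaw -102.5 q6 1.494 tcp [ 0.4859 -0.0333  0.0168] xaxis [ 0.012 -0.005 -1.   ] t 19.4 gap 0.231 F [ 0.7  0.5 -1.6]
[ 0.53473157 -0.0420767   0.07961283]
[ 0.52611748 -0.04011699  0.0678415 ]
[ 0.51989979 -0.03871407  0.06600837]
[ 0.51309952 -0.03717885  0.06352195]
[ 0.50815879 -0.03607093  0.06601947]
```

View pics/z18.png

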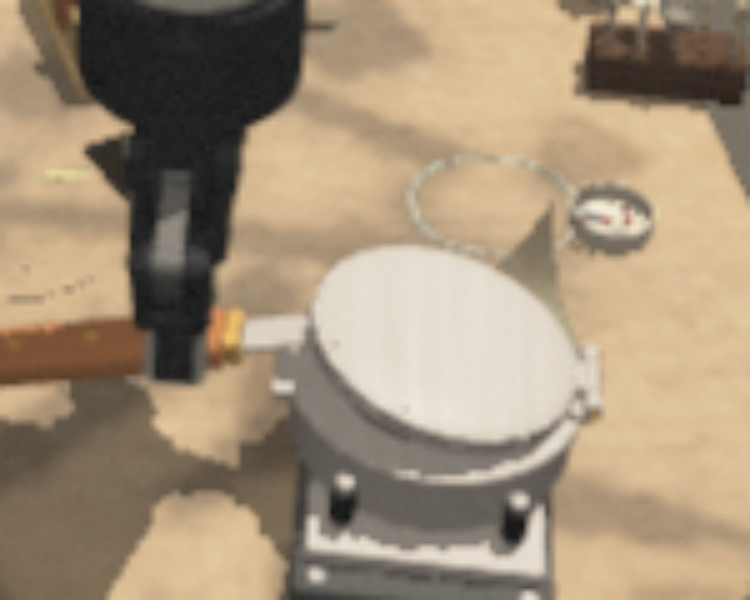

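View pics/w18.png

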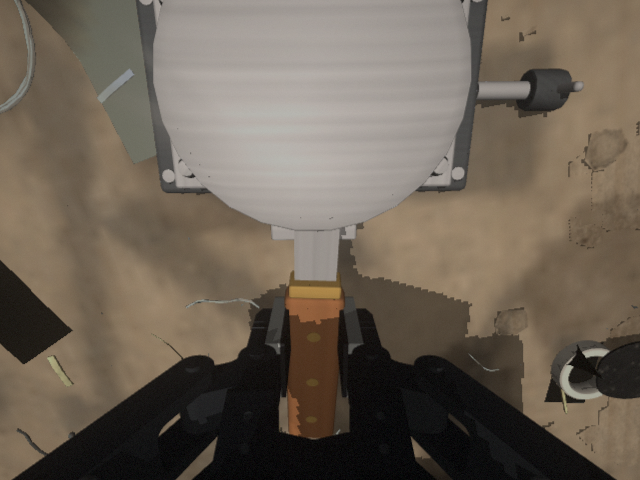

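play_rows(series=[[-0.005,0,-0.001,0],[-0.01,0,-0.003,0],[-0.016,0,-0.005,0],[-0.022,0,-0.008,0],[-0.028,0,-0.011,0],[-0.033,0,-0.014,0],[-0.038,0,-0.017,0],[-0.043,0,-0.021,0],[-0.048,0,-0.025,0],[-0.052,0,-0.029,0],[-0.056,0,-0.034,0],[-0.06,0,-0.039,0],[-0.063,0,-0.0445,0],[-0.066,0,-0.05,0],[-0.066,0,-0.05,0]])

```text
t: 21.0
tcp_pos: [0.5354, -0.0443, 0.0836]
tool_rot: [0.708, -0.079, -0.698, -0.076]
force: [0.0, -0.4, -0.8]
finger_gap: 0.231
```

```bash
python3 - <<'E'
from h import *
import pickle
go(0.4679,-0.0294,0.0185,77.35)
s=snapshot('side');cv2.imwrite('pics/z19.png',cv2.resize(s['image'][170:330,310:510],None,fx=4,fy=3.75)); pickle.dump(s,open('s19.pkl','wb'))
E
```

```text
row [ 0.0641 -0.      0.0701] spin 0.13 | now yaw -102.5 q6 1.501 tcp [ 0.5354 -0.0443  0.0836] xaxis [ 0.014 -0.006 -1.   ] t 21.0 gap 0.231 F [ 0.  -0.4 -0.8]
```

View pics/z19.png

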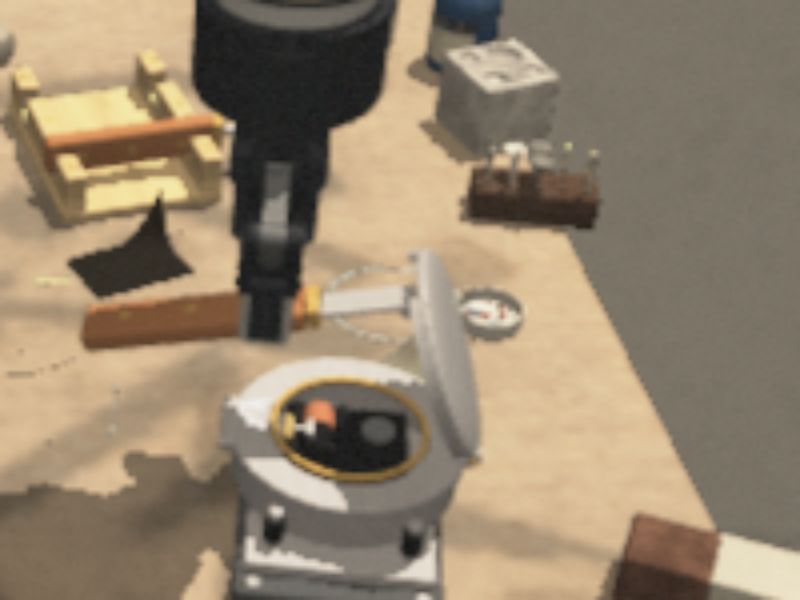

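play_rows(series=[[-0.002,0,-0.006,0],[-0.004,0,-0.012,0],[-0.006,0,-0.018,0],[-0.008,0,-0.024,0],[-0.009,0,-0.03,0],[-0.01,0,-0.036,0],[-0.01,0,-0.042,0],[-0.01,0,-0.048,0],[-0.009,0,-0.053,0],[-0.008,0,-0.058,0],[-0.007,0,-0.063,0],[-0.006,0,-0.067,0],[-0.006,0,-0.067,0],[-0.006,0,-0.067,0]])

```text
t: 22.45
tcp_pos: [0.5996, -0.0584, 0.0901]
tool_rot: [0.707, -0.078, -0.698, -0.076]
force: [0.2, -0.1, -1.1]
finger_gap: 0.233
```

```bash
python3 - <<'E'
from h import *
import pickle
go(0.4679,-0.0294,0.0185,77.35)
s=snapshot('side');cv2.imwrite('pics/z20.png',cv2.resize(s['image'][170:330,310:510],None,fx=4,fy=3.75)); pickle.dump(s,open('s20.pkl','wb'))
E
```

```text
row [0.0698 0.     0.1357] spin 0.14 | now yaw -102.5 q6 1.509 tcp [ 0.5996 -0.0584  0.0901] xaxis [ 0.012 -0.005 -1.   ] t 22.45 gap 0.233 F [ 0.2 -0.1 -1.1]
```

View pics/z20.png

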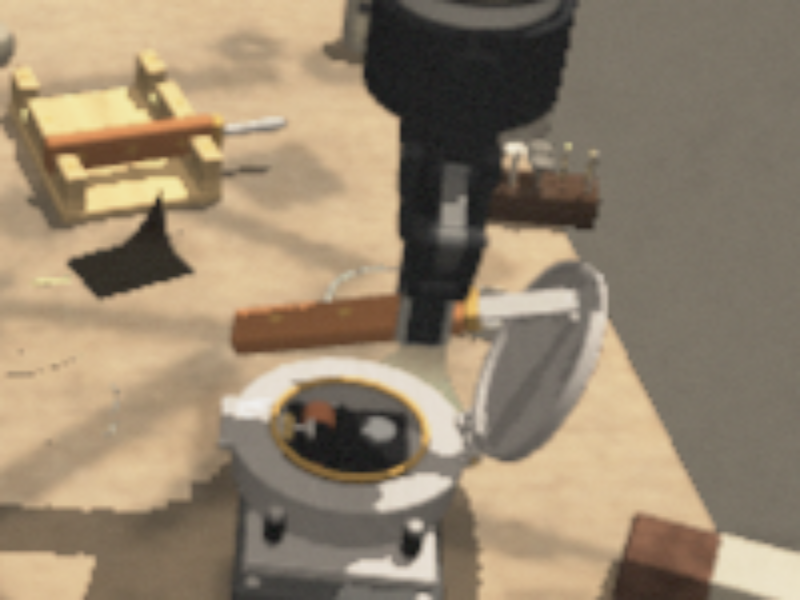

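```bash
python3 - <<'E'
from h import *
go(0.44,-0.0235,0.1,77.35)
go(0.4715,0.0416,0.02,77.35)
E
```

```text
row [-0.012   0.0005  0.1631] spin 0.14 | now yaw -102.5 q6 1.509 tcp [ 0.5994 -0.0584  0.0901] xaxis [ 0.012 -0.005 -1.   ] t 22.5 gap 0.233 F [ 0.9  0.2 -1.4]
row [ 0.068  -0.07    0.1475] spin 0.14 | now yaw -102.5 q6 1.509 tcp [ 0.5994 -0.0584  0.0901] xaxis [ 0.012 -0.005 -1.   ] t 22.5 gap 0.233 F [ 0.9  0.2 -1.4]
```

play_rows(series=[[0,0,0.01,0],[0,0,0.025,0],[0,0,0.045,0],[0,0,0.07,0],[0,0,0.1,0],[0,-0.01,0.13,0],[0,-0.035,0.15,0],[0.01,-0.06,0.15,0],[0.03,-0.07,0.1475,0],[0.05,-0.07,0.1475,0],[0.062,-0.07,0.1475,0],[0.068,-0.07,0.1475,0],[0.068,-0.07,0.1475,0]])

```text
t: 23.8
tcp_pos: [0.4704, 0.0417, 0.0196]
tool_rot: [0.707, -0.078, -0.699, -0.076]
force: [0.6, -0.2, 0.4]
finger_gap: 0.226
```

```bash
python3 - <<'E'
from h import *
import pickle
go(0.4715,0.0416,-0.0313,77.35)
s=snapshot('side');save(s,'s21.png');cv2.imwrite('pics/z21.png',cv2.resize(s['image'][170:330,260:460],None,fx=4,fy=3.75)); pickle.dump(s,open('s21.pkl','wb'))
P=cloud(s)
s=snapshot('scene');save(s,'sc21.png');pickle.dump(s,open('sc21.pkl','wb'))
E
```

```text
row [ 0.0509 -0.0003 -0.0005] spin 0.13 | now yaw -102.5 q6 1.649 tcp [0.4704 0.0417 0.0196] xaxis [ 0.011 -0.005 -1.   ] t 23.8 gap 0.226 F [ 0.6 -0.2  0.4]
```

View pics/z21.png

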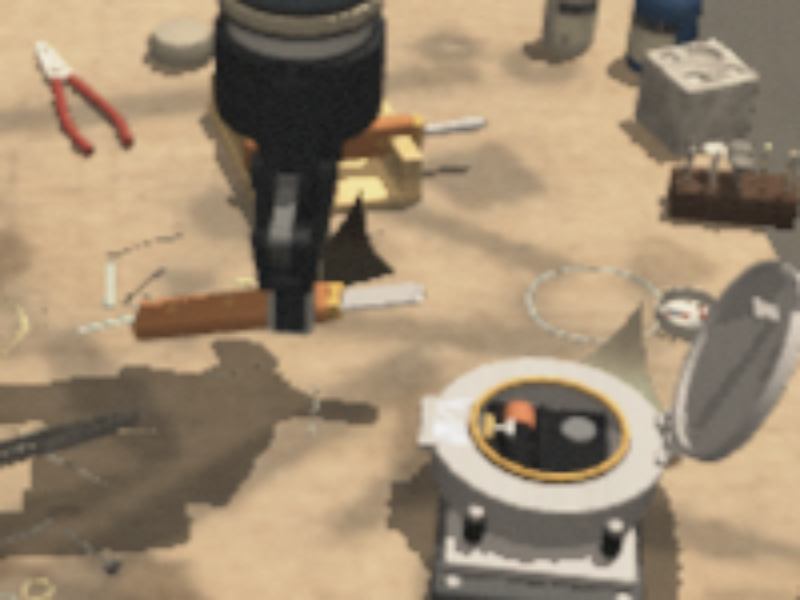

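play_rows(series=[[0.01,0,0,0],[0.02,0,0,0],[0.028,0,0,0],[0.034,0,0,0],[0.039,0,0,0],[0.043,0,0,0],[0.047,0,0,0],[0.05,0,0,0],[0.05,0,0,0]], force=25)

```text
t: 24.8
tcp_pos: [0.4745, 0.0406, -0.0294]
tool_rot: [0.709, -0.078, -0.697, -0.075]
force: [2.7, -0.7, 5.5]
finger_gap: 0.228
```

```bash
python3 - <<'E'
from h import *
import pickle
go(0.4715,0.0416,-0.0313,77.35)
s=snapshot('side');cv2.imwrite('pics/z22.png',cv2.resize(s['image'][170:330,260:460],None,fx=4,fy=3.75)); pickle.dump(s,open('s22.pkl','wb'))
E
```

```text
row [ 0.0018 -0.0003  0.0031] spin 0.15 | now yaw -102.5 q6 1.65 tcp [ 0.4745  0.0406 -0.0294] xaxis [ 0.017 -0.006 -1.   ] t 24.8 gap 0.228 F [ 2.7 -0.7  5.5]
```

View pics/z22.png

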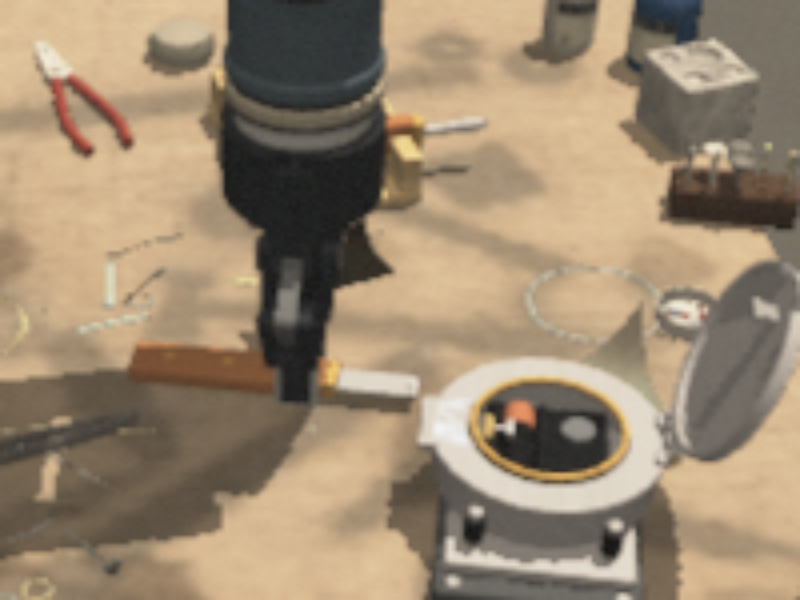

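play_rows(series=[[0,0,0,0],[0,0,0,0],[0,0,0,0],[0,0,0,0],[-0.005,0,0,0],[-0.02,0,0,0],[-0.05,0,0,0],[-0.09,0,0,0],[-0.13,0,0,0],[-0.15,0,0,0],[-0.15,0,0,0]], claw=55)

```text
t: 25.95
tcp_pos: [0.4739, 0.0414, 0.1238]
tool_rot: [0.712, -0.078, -0.694, -0.075]
force: [-0.5, -0.8, -0.5]
finger_gap: 0.554
```

```bash
python3 - <<'E'
from h import *
import pickle
go(0.4715,0.0416,-0.0313,77.35)
for n in ['wrist','scene','side']:
    s=snapshot(n);save(s,n+'23.png');pickle.dump(s,open(n+'23.pkl','wb'))
E
```

```text
row [1.549e-01 1.000e-04 6.300e-03] spin 0.16 | now yaw -102.5 q6 1.646 tcp [0.4739 0.0414 0.1238] xaxis [ 0.024 -0.007 -1.   ] t 25.95 gap 0.554 F [-0.5 -0.8 -0.5]
```

View pics/wrist23.png

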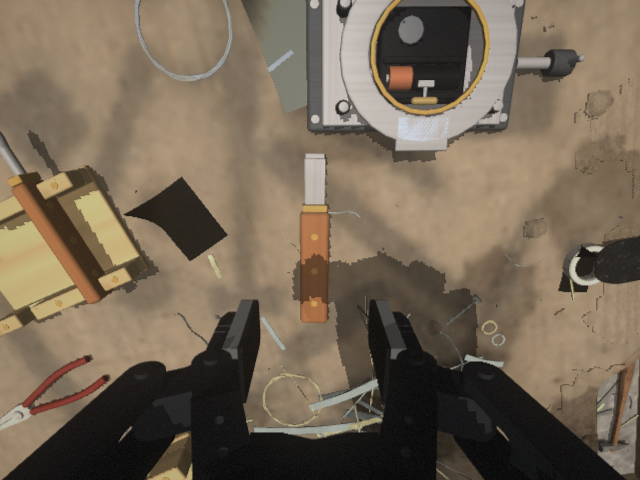

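View pics/side23.png

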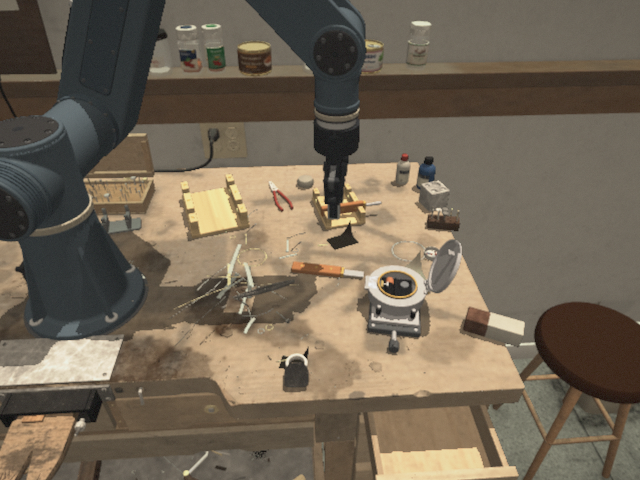

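View pics/scene23.png

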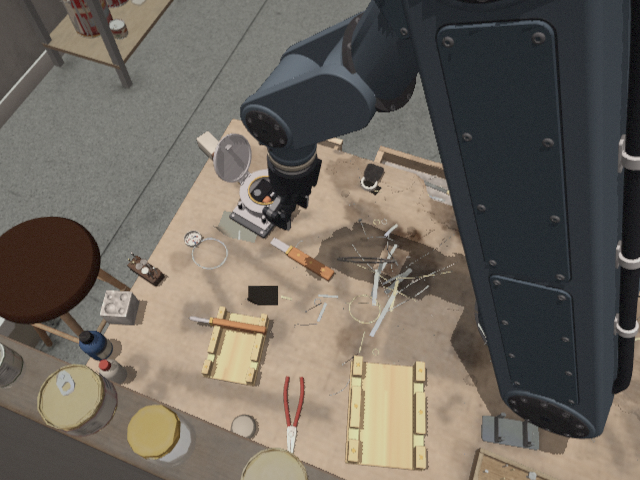

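```bash
python3 - <<'E'
from h import *
import pickle
w=pickle.load(open('wrist23.pkl','rb'))
for p in [(314,310),(314,270),(314,225),(315,190),(315,165),(350,240),(280,180)]: print(p,dep(w,*p).round(4))
A=onz(w,314,319,.012)
a=np.radians(-12.65);u=np.array([np.cos(a),np.sin(a)]);n=np.array([-u[1],u[0]])
for nm in('scene','side'):
    s=pickle.load(open(nm+'23.pkl','rb')); P=cloud(s)
    d=P[...,:2]-np.array([.5217,-.0398]); X=d@u; Y=d@n; Z=P[...,2]
    m=(X>.1)&(X<.2)&(abs(Y)<.05)&(Z>.07)&(Z<.18)
    r=np.c_[X[m]-.1125,Z[m]-.0556]; 
    k=np.polyfit(r[:,1],r[:,0],1); print(nm,m.sum(),'angle',np.pi/2+np.arctan(k[0]), 'zmax',Z[m].max())
    s0=pickle.load(open(nm+'0.pkl','rb'))
    for o,(x,y,z) in dict(dish=(.683,.084,.005),loupe=(.386,-.19,.012)).items():
        uu,vv=map(int,proj(s0,[x,y,z])); b=18
        dd=np.abs(s['image'][vv-b:vv+b,uu-b:uu+b].astype(int)-s0['image'][vv-b:vv+b,uu-b:uu+b]).max(-1); print(o,(dd>40).mean())
    hsv=cv2.cvtColor(s['image'],cv2.COLOR_BGR2HSV)
s=pickle.load(open('scene23.pkl','rb'));P=cloud(s);hsv=cv2.cvtColor(s['image'],cv2.COLOR_BGR2HSV)
m=(hsv[...,0]<14)&(hsv[...,1]>110)&(hsv[...,2]>120)&(P[...,2]>0.034)&(P[...,2]<0.05)&(P[...,1]>.15)&(P[...,1]<.36)&(P[...,0]>.4)&(P[...,0]<.62)
Q=np.array([onz(s,u_,v,.042)[:2] for v,u_ in np.argwhere(m)]); print('burn',len(Q),Q.mean(0),cv2.minAreaRect((Q*1000).astype(np.float32)))
print(manip.sense()['force'],manip.sense()['t'])
E
```

```text
(314, 310) [0.4027 0.0582 0.0139]
(314, 270) [0.4389 0.0501 0.0137]
(314, 225) [0.4766 0.0417 0.0127]
(315, 190) [0.5033 0.0349 0.0074]
(315, 165) [0.5227 0.0306 0.0096]
(350, 240) [4.537e-01 1.530e-02 2.000e-04]
(280, 180) [0.5164 0.061  0.0012]
scene 1384 angle 1.936393790239899 zmax 0.15214756496339554
dish 0.0
loupe 0.0
side 1146 angle 1.9422602905887694 zmax 0.153999876167957
dish 0.24305555555555555
loupe 0.0
burn 280 [0.50657275 0.22840313] ((507.14764404296875, 228.29306030273438), (97.00552368164062, 11.07376766204834), 10.976190567016602)
[-0.605307    0.35015963 -0.03816901] 26.1
```

```bash
python3 - <<'E'
from station import manip
print(manip.sign_off())
E
```

```text
the job is handed in; nothing more can be done
None
```

The clock cover is fully open and the case knife lies flat on the bench. I handed the job in at about 26 s of the 58 s limit; sign-off gave no verdict.

**What I did:**
- I took the knife from the rack, stood it on the bench and tipped it flat with one finger.
- I re-gripped it flat and slid the blade onto the thumb ledge and about 20 mm into the notch.
- I levered the catch off by pushing the handle down over the ledge, then swung the cover open with the blade tip.
- I laid the knife down on the bench, released it and raised the gripper well clear.

**Last checks:**
- **Cover:** it measures about 1.94 rad in both outside camera views, against the 1.95 rad stop.
- **Knife:** the handle top reads 13–14 mm above the bench and the blade top 7–10 mm, so it is flat within depth noise.
- **Burnisher:** it is within about 0.5 mm of its starting place.
- **Dish and loupe:** both are unchanged in the scene camera. The side camera showed a 24% pixel change around the dish. I put that down to the opened cover standing in front of it.
- **Force:** the wrist sensor reads about 0 N with the gripper clear.

**What went wrong or disagreed:**
- The real fingertips sit about 33 mm above the reported tool point, so my first grasp closed on air and I corrected for it.
- A plain upward lift of the blade only made the knife rotate in the grip, at about 10 N. I changed to levering over the ledge, at about 24 N.

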